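# Refit the current knob on a welder's control box

### The arm

A 6-joint arm with a two-finger parallel gripper is mounted at the origin on the work surface. World frame = base frame: x ahead of the robot, y to its left, z up, the work surface at z = 0. Lengths are in m, angles in rad, forces in N, time in s.
With the tool pointing down it reaches from about 0.275 to 0.725 m from the base axis. Payload 5.6 kg.
Tool frame: the origin (TCP) lies at the very end of the fingers, on their centre line; the grasp point (between the pads) lies 19 mm behind it (r.hold_point_z is the z of the grasp point in the tool frame, in m); z points along the fingers, y is the line along which they close (so a half turn about z gives the same grasp; the last joint's range is limited). The gripper opens to 85 mm and grips with 20 to 120 N. Pads are 22 mm wide; open, the fingers measure 114 mm over their backs; the gripper's body (76 mm by 85 mm) begins 54 mm behind the grasp point. The pads swing forward as they close: fully open they stand 13 mm farther back than shut.
Start: joints at [-1.011, 0.255, 0.108, 0, -1.424, -0.285], TCP at [0.149, -0.529, 0.231] pointing down, gripper open.
Joint ranges: [-2.95, 2.95], [-1.21, 1.97], [-1.09, 1.5], [-2.87, 1.71], [-2.94, -0.07], [-3.05, 3.05]. Speed limits (rad/s): [2.57, 2.57, 3.14, 3.14, 3.14, 3.14].

### API

Orientations are given as a unit quaternion [x, y, z, w].
In Python, from workcell import r gives the robot as it stands. The module is installed in compiled form; this text tells all that it offers.
- The arm moves only by the tool send_rows, never from a script. Its argument "rows" is a list of rows, each an object of numbers: "hand": the closure, from -1 (fully open) to 1 (shut); "tx", "ty", "tz": the shift along the tool's x, y, z in mm; "rx", "ry", "rz": the turn, a rotation vector about the tool's x, y, z in degrees. A call has exactly 8 rows; each row shifts and turns the commanded pose from where the row before left it, along the tool's axes as they then stand; what a row does not reach is not made up. A row lasts 1/12 s, in which the tool goes at most 41.7 mm and 7.16 degrees, less where a joint would pass 70% of its speed; a pose out of reach is approached as far as the arm can. A call is refused whole if a number of a shift passes 41.7 or a number of a turn 7.16, either way. A call with a gripper value outside its range is refused whole. The fingers move at their own pace and stop on an object; "force" is the grip in N (left out, the last holds). Time passes only in rows, so rows that do not move let the fingers close, or fill a call up. It gives the time, the measured TCP pose, the force, the opening and the grip force at its end, in the units of the state.
- r.sense(): the state, without advancing time (a new reading comes with each control period).
- r.get_image(name): name is "scene" or "top"; returns (picture, depth): 420x560x3 uint8, red, green, blue; 420x560 float32, m along the optical axis (not along the pixel's ray), 0 where there is no reading.
- r.calibration(name): a dict with "fovy" (degrees; the focal length in pixels is half the picture's height over the tangent of half this angle, whatever the lens; pixels are square), "cx", "cy" (the principal point, pixels), "xyz" and "attitude" of the camera in the world. Camera axes: x right, y down, z forward; pixel columns grow to the right and rows downward; lengths in m; the calibration is good to about 2 mm. A picture is of the moment at which its call begins. calibration takes no time and is no camera call.
- r.finish_job(): hands the job in; it is judged then, once.
The state is a dict: "time_s": time; "joint_positions": joint angles; "qvel": joint speeds; "effort": joint torques, N m; "tool_pos": TCP position; "eef_rot": TCP orientation; "ft_force": force on the tool from outside, world axes, zero at the start; "torque": the same for the moment, N m; "opening": finger opening in m; "grasp_force": force on a finger pad.
Only numpy, scipy, OpenCV 4.12 (cv2) and the standard library are available. Lean on these libraries where they do the work, as an engineer would, in place of code of your own. Each camera call takes 0.05 s, during which the arm holds its last target. There are 200 camera calls.

### The job

The current knob has come off the welder's control box. Put the black bar-grip knob back on the bare D-shaped spindle, feeling with a light hand for the turn at which the flats match, then push it until it snaps fully home against the panel; never press or twist it against the box with more than 40 N. Then turn it anticlockwise to the minimum, so that its pointer is at the long raised mark, and let go; leave the loose tools and parts around it where they are.

Things in the scene. Friction and masses are not known exactly. Their poses are not given: they have to be found in the camera images.
- knob_grip (a point): The loose black knob, bore down on the bench at first: round skirt 50 mm across, 22 mm high; on it a bar grip 48 mm long (its x), 16 mm wide (its y), 24 mm high; 46 mm high in all, about 60 g. This point: centre of the bar, on the axis, 34 mm above the underside, 12 mm below the top. x points along the bar to the pointer end (white strip), z up. Grip the bar across its width.
- knob_bore (a point): Centre of the mouth of the knob's bore, on its axis in the plane of its underside; axes as knob_grip. The bore is D-shaped, 20 mm deep, 17 mm in diameter, with its flat on the pointer side (+x), 3 mm from the axis, so the pointer stands over the flat.
- knob_pointer (a point): Pointer end of the bar grip, 24 mm from the knob's axis along its x, 34 mm above its underside.
- spindle_base (a point): Where the axis of the bare steel spindle meets the flat top of the blue control box (170 by 200 mm, 70 mm high, fixed). Axes of the box, not of the spindle: z up, y to the minimum mark, x to the middle of the scale of ticks (away from the robot, give or take the box's yaw). The knob is home when its underside is on the panel here.
- spindle_tip (a point): Top of the spindle on its axis, 20 mm above spindle_base; axes of the box. The spindle is 16 mm in diameter, with a flat all along one side, 2.5 mm from its axis, and a 0.8 mm chamfer round the top of its round side. How far it is turned is not measured. A knob that does not match it rests on this tip, 20 mm above home; up to about 0.15 rad of mismatch is let in if well centred.
- min_mark (a point): Outer part of the long thick raised mark on the dial, 38 mm from the spindle's axis along the box's y, 2 mm above the panel. Here the spindle has its stop, its flat facing the mark. At the start it is 0.4 to 2.3 rad clockwise of that, seen from above, and a knob that fits points likewise. It turns stiffly (0.05 N m).
- round_cap: Bystander: a round black plastic cap without a bar, 48 mm across and 22 mm high. Origin at the centre of its underside.
- stub_tin: Bystander: an open steel tin, 84 mm across and 110 mm high. Origin at the centre of its underside.
- wire_brush: Bystander: a wire brush with a wooden handle, 260 mm long along its x, lying on the bench.
- chipping_hammer: Bystander: a steel hammer, 270 mm long along its x, lying on the bench.
- detents (a point): On the spindle's axis, 12 mm above the panel: a knob that matches drops freely until its underside is here. Two sprung balls in the spindle then resist the next 8 mm with roughly 10 N (at most 15 N); then it snaps over them, goes freely home to the panel and is held there.
Things that resemble listed ones, but are neither listed nor needed, are in the scene too. Leave any green or orange look-alike of the part that bears knob_grip alone.

How it is judged:
By the outcome, as a careful person would: the job done as asked, in the order asked, and still so for the second after the job is handed in, with the robot touching nothing.
It also fails if it takes over 72 s, if anything falls off the work surface, if the arm or the gripper's body presses on something with over 40 N, if the wrist force passes 120 N, or if a joint passes its speed limit or range.

## Working session

There is one attempt and no reset: what is moved stays moved. The work goes in short steps, Python scripts to look and compute and a tool call to move; the robot and the scene stay as the last step left them, time stands still between calls to the robot, and variables do not carry over. Pictures are saved under pics/ and viewed, at most 10 in all, crops included, and the job is handed in when it is done.

Besides the shell and the picture viewer there is one more tool, called after ">>>" by a JSON object that holds its "fn" and its "kwargs". send_rows: Moves the arm, as the interface text tells. Its arguments: {"type":"object","properties":{"rows":{"type":"array","items":{"type":"object","properties":{"hand":{"type":"number"},"tx":{"type":"number"},"ty":{"type":"number"},"tz":{"type":"number"},"rx":{"type":"number"},"ry":{"type":"number"},"rz":{"type":"number"}}}},"force":{"type":"number"}},"required":["rows"]}

```bash
mkdir -p pics; cat > h.py <<'E'
from workcell import r
import numpy as np, cv2
from scipy.spatial.transform import Rotation as R
def K(n):
    c=r.calibration(n); f=210/np.tan(np.radians(c["fovy"])/2); return c,f
def rot(a):
    a=np.array(a,float); return R.from_quat(a) if a.size==4 else R.from_matrix(a)
def px2w(n,u,v,d):
    c,f=K(n); return np.array(c["xyz"])+rot(c["attitude"]).apply(np.stack([(u-c["cx"])/f*d,(v-c["cy"])/f*d,d+0*u],-1))
def cloud(n,d):
    v,u=np.mgrid[0:420,0:560].astype(float); return px2w(n,u,v,d)
def onplane(n,u,v,z):
    c,f=K(n); o=np.array(c["xyz"]); k=rot(c["attitude"]).apply([(u-c["cx"])/f,(v-c["cy"])/f,1]); return o+k*(z-o[2])/k[2]
E
python3 - <<'E'
from h import *
for n in("scene","top"):
    im,d=r.get_image(n); cv2.imwrite(f"pics/{n}0.png",im[...,::-1]); np.save(n+"0.npy",d); print(r.calibration(n))
print(r.sense(), r.hold_point_z)
E
```

```text
{'fovy': 45.62422941197033, 'cx': 278.05425576985226, 'cy': 216.39720964923532, 'xyz': array([ 1.31117927, -0.96073093,  0.8875048 ]), 'attitude': array([ 0.83020639,  0.30002374, -0.15251504, -0.44438977])}
{'fovy': 46.23562348973816, 'cx': 273.3383478047673, 'cy': 211.66025388784553, 'xyz': array([ 0.3039495 , -0.01954459,  1.4963178 ]), 'attitude': array([-0.69993947,  0.70744324, -0.07628913,  0.06155301])}
{'time_s': 0.1, 'joint_positions': array([-1.01140920e+00,  2.55673317e-01,  1.07142404e-01, -4.32373294e-04,
       -1.42387671e+00, -2.84611076e-01]), 'qvel': array([ 9.07645124e-05, -1.13251174e-03,  4.07732799e-03,  1.94131824e-03,
       -3.82055578e-04, -2.27951061e-03]), 'effort': array([-2.95713675e-03, -3.87605417e+01,  2.38471270e+01,  5.37785098e+00,
       -3.82096303e-03,  3.16063293e-06]), 'tool_pos': array([ 0.14917946, -0.52893207,  0.23049567]), 'eef_rot': array([-1.36924655e-01,  9.90581114e-01,  8.22552268e-04, -1.34908266e-04]), 'ft_force': array([-0.31924005, -0.43929586, -0.55955013]), 'torque': array([-0.05115672,  0.00055238,  0.05173759]), 'grasp_force': 0.0, 'opening': 0.08534922375067075} -0.0187
```

View pics/scene0.png

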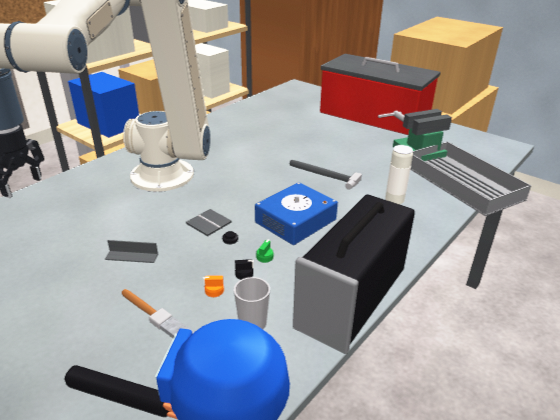

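View pics/top0.png

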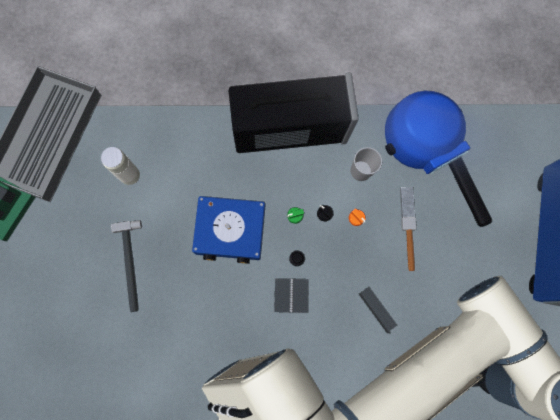

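Top view: four candidates are near (296,215) green, (325,213) black with a light strip, (357,217) orange and (297,258) black round cap. The black one with a bar, at (325,213), fits the description. The control box is at (229,227). I'll confirm with enlarged crops.

```bash
python3 - <<'E'
from h import *
im=cv2.imread("pics/top0.png"); s=cv2.imread("pics/scene0.png")
a=cv2.resize(im[190:270,190:270],(400,400),interpolation=cv2.INTER_CUBIC)
b=cv2.resize(im[193:233,305:345],(400,400),interpolation=cv2.INTER_CUBIC)
cv2.imwrite("pics/crop1.png",np.hstack([a,b]))
d=np.load("top0.npy"); P=cloud("top",d)
z=P[...,2]
print("bench",np.median(z[280:300,150:200]))
for nm,(u0,u1,v0,v1),lo,hi in [("knobtop",(308,342,195,232),.038,.06),("knobskirt",(308,342,195,232),.012,.06),("box",(185,272,190,268),.06,.08),("spindle",(215,245,212,243),.082,.12)]:
    m=np.zeros(z.shape,bool); m[v0:v1,u0:u1]=1; m&=(z>lo)&(z<hi); q=P[m]; vv,uu=np.nonzero(m)
    if len(q)<3: print(nm,len(q)); continue
    rc=cv2.minAreaRect((q[:,:2]*1000).astype(np.float32)); print(nm,len(q),q.mean(0).round(4),np.median(q[:,2]).round(4),q[:,:2].min(0).round(4),q[:,:2].max(0).round(4),rc,uu.mean(),vv.mean())
E
```

```text
Traceback (most recent call last):
  File "h.py", line 11, in cloud
    v,u=np.mgrid[0:420,0:560].astype(float); return px2w(n,u,v,d)
                                                    ~~~~^^^^^^^^^
  File "h.py", line 9, in px2w
    c,f=K(n); return np.array(c["xyz"])+rot(c["attitude"]).apply(np.stack([(u-c["cx"])/f*d,(v-c["cy"])/f*d,d+0*u],-1))
                                        ~~~~~~~~~~~~~~~~~~~~~~~~^^^^^^^^^^^^^^^^^^^^^^^^^^^^^^^^^^^^^^^^^^^^^^^^^^^^^^
  File "scipy/spatial/transform/_rotation.pyx", line 2580, in scipy.spatial.transform._rotation.Rotation.apply
ValueError: Expected input of shape (3,) or (P, 3), got (420, 560, 3).
```

View pics/crop1.png

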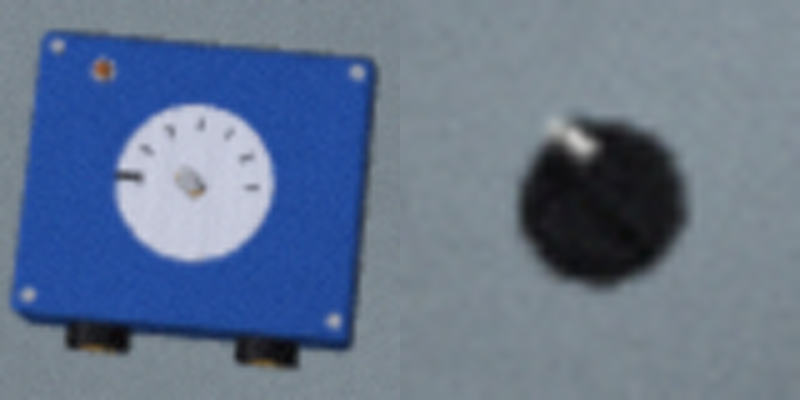

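```bash
sed -i 's/\.apply(np\.stack(\(.*\),-1))$/.apply(np.stack(\1,-1).reshape(-1,3)).reshape(np.shape(u)+(3,))/' h.py; python3 - <<'E'
from h import *
d=np.load("top0.npy"); P=cloud("top",d)
z=P[...,2]
print("bench",np.median(z[280:300,150:200]))
for nm,(u0,u1,v0,v1),lo,hi in [("knobtop",(308,342,195,232),.038,.06),("knobskirt",(308,342,195,232),.012,.06),("box",(185,272,190,268),.06,.08),("spindle",(215,245,212,243),.082,.12)]:
    m=np.zeros(z.shape,bool); m[v0:v1,u0:u1]=1; m&=(z>lo)&(z<hi); q=P[m]; vv,uu=np.nonzero(m)
    if len(q)<3: print(nm,len(q)); continue
    rc=cv2.minAreaRect((q[:,:2]*1000).astype(np.float32)); print(nm,len(q),q.mean(0).round(4),np.median(q[:,2]).round(4),q[:,:2].min(0).round(4),q[:,:2].max(0).round(4),rc,uu.mean(),vv.mean())
print((z[200:228,312:340]*1000).round().astype(int))
print((z[218:236,218:240]*1000).round().astype(int))
print("spindle tip",onplane("top",228.2,226,.09),"dial",onplane("top",228.5,226.2,.07))
d=np.load("scene0.npy"); P=cloud("scene",d); z=P[...,2]
for nm,(u0,u1,v0,v1),lo,hi in [("knobtop",(232,256,258,282),.038,.055),("spindle",(280,312,192,212),.08,.12)]:
    m=np.zeros(z.shape,bool); m[v0:v1,u0:u1]=1; m&=(z>lo)&(z<hi); q=P[m]; print("scene",nm,len(q),q.mean(0).round(4),np.linalg.eigh(np.cov(q[:,:2].T)), cv2.minAreaRect((q[:,:2]*1000).astype(np.float32)))
im=cv2.imread("pics/scene0.png")
a=cv2.resize(im[250:290,224:264],(400,400),interpolation=cv2.INTER_CUBIC)
b=cv2.resize(im[182:222,276:316],(400,400),interpolation=cv2.INTER_CUBIC)
cv2.imwrite("pics/crop2.png",np.hstack([a,b]))
E
```

```text
bench 0.0010972175427628184
knobtop 89 [ 0.5924 -0.2106  0.0459] 0.0463 [ 0.572  -0.2312] [ 0.6142 -0.1902] ((592.6474609375, -210.2086944580078), (48.7042350769043, 17.751306533813477), 41.87016296386719) 326.02247191011236 210.65168539325842
knobskirt 208 [ 0.5898 -0.209   0.0326] 0.0284 [ 0.569 -0.259] [ 0.6196 -0.1864] ((593.2771606445312, -223.52352905273438), (46.76702117919922, 74.9269027709961), 4.587454319000244) 324.99038461538464 212.33653846153845
box 3841 [0.5419 0.0803 0.0709] 0.0709 [ 0.445  -0.0239] [0.6369 0.1877] ((539.28076171875, 80.99603271484375), (200.16983032226562, 180.76181030273438), 84.01869201660156) 228.65686019265817 226.799791720906
spindle 19 [0.5419 0.0818 0.091 ] 0.0911 [0.5361 0.0749] [0.5496 0.0901] ((541.7437744140625, 82.0732192993164), (15.528619766235352, 8.126279830932617), 43.22889709472656) 227.68421052631578 225.57894736842104
[[  -1    5   -1   -2    1    2   -2    4    2    1   -5    1    4   -5
    -5   -4    6    0   -5    3    4    0   -1    2    3    0    0    2]
 [  -2    1    3   -5   -1   -8    3   -1   -1   -1    1   -3    4    3
[... 5885 characters left out ...]
 74   75   76   78   67   71]]
spindle tip [0.54080901 0.08036769 0.09      ] dial [0.54357459 0.08090684 0.07      ]
scene knobtop 111 [ 0.5962 -0.2139  0.0451] EighResult(eigenvalues=array([2.76009270e-05, 2.13275898e-04]), eigenvectors=array([[-0.71341617,  0.70074059],
       [ 0.70074059,  0.71341617]])) ((594.83740234375, -211.5731658935547), (48.2151985168457, 20.598247528076172), 45.092124938964844)
scene spindle 24 [0.546  0.079  0.0869] EighResult(eigenvalues=array([9.58360202e-06, 2.31184839e-05]), eigenvectors=array([[ 0.53139523, -0.84712402],
       [-0.84712402, -0.53139523]])) ((545.97607421875, 78.72622680664062), (15.529690742492676, 10.387348175048828), 3.5425522327423096)
```

View pics/crop2.png

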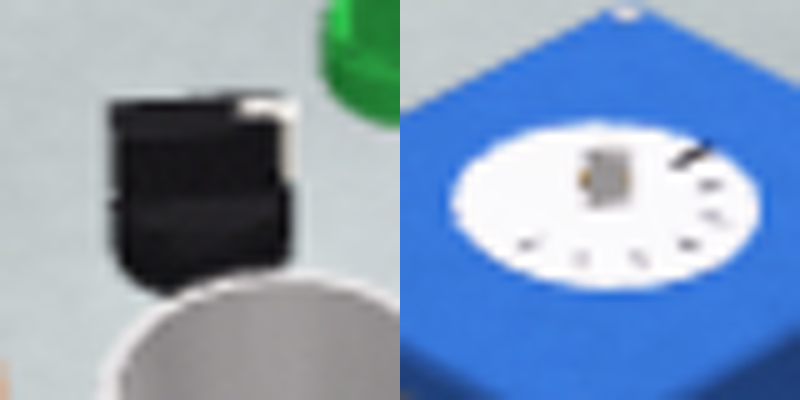

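The crops confirm the black bar knob with the white strip. It is at about (0.594, -0.211), with the bar at 43.5° and its pointer towards +x+y. The spindle axis is near (0.5435, 0.0805), box y is at about 84°, and the flat faces about -47°. I'm moving above the knob.

>>> {"fn": "send_rows", "kwargs": {"rows": [{"hand": 0.0, "rz": -7}, {"hand": 0.0, "rz": -7}, {"hand": 0.0, "rz": -7}, {"hand": 0.0, "rz": -7}, {"hand": 0.0, "tx": -38.6, "ty": -5.4}, {"hand": 0.0, "tx": -38.6, "ty": -5.4}, {"hand": 0.0, "tx": -38.6, "ty": -5.4}, {"hand": 0.0, "tx": -38.6, "ty": -5.4}], "force": 40}}

```text
validation failed for argument at $.ro...
```

>>> {"fn": "send_rows", "kwargs": {"rows": [{"tx": -38.6, "ty": -5.4}, {"tx": -38.6, "ty": -5.4, "tz": 10}, {"tx": -38.6, "ty": -5.4, "tz": 10}, {"tx": -38.6, "ty": -5.4, "tz": 10}, {"tx": -38.6, "ty": -5.4, "tz": 15}, {"tx": -38.6, "ty": -5.4, "tz": 15}, {"tx": -38.6, "ty": -5.4, "tz": 15}, {"tx": -38.6, "ty": -5.4, "tz": 15}]}}

```text
validation failed for argument at $.ro...
```

>>> {"fn": "send_rows", "kwargs": {"rows": [{"tx": -38.6, "ty": -5.4, "tz": 15}, {"tx": -38.6, "ty": -5.4, "tz": 15}, {}, {}, {}, {}, {}, {}]}}

```text
validation failed for argument at $.ro...
```

```bash
cat >> h.py <<'E'
def st(goal=None,n=""):
    s=r.sense(); Rm=R.from_quat(s["eef_rot"]).as_matrix(); p=s["tool_pos"]
    print(n,"t%.2f"%s["time_s"],"p",(p*1000).round(1),"Y %.2f"%np.degrees(np.arctan2(Rm[1,1],Rm[0,1])),"zt",Rm[:,2].round(4),"q6 %.2f"%s["joint_positions"][5],"F",s["ft_force"].round(1),"T",s["torque"].round(2),"op %.4f g %.1f"%(s["opening"],s["grasp_force"]))
    if goal is not None: print("  tool shift to goal mm",(Rm.T@(np.array(goal)-p)*1000).round(1))
    return s
E
python3 - <<'E'
from h import *
st([.5935,-.211,.024])
im,d=r.get_image("scene"); cv2.imwrite("pics/s1.png",cv2.resize(im[150:330,150:390,::-1],(800,600),interpolation=cv2.INTER_CUBIC))
E
```

```text
t0.10 p [ 149.2 -528.9  230.5] Y 105.74 zt [-5.0e-04  1.6e-03 -1.0e+00] q6 -0.28 F [-0.3 -0.4 -0.6] T [-0.05  0.    0.05] op 0.0853 g 0.0
  tool shift to goal mm [-513.9  185.1  206.8]
```

View pics/s1.png

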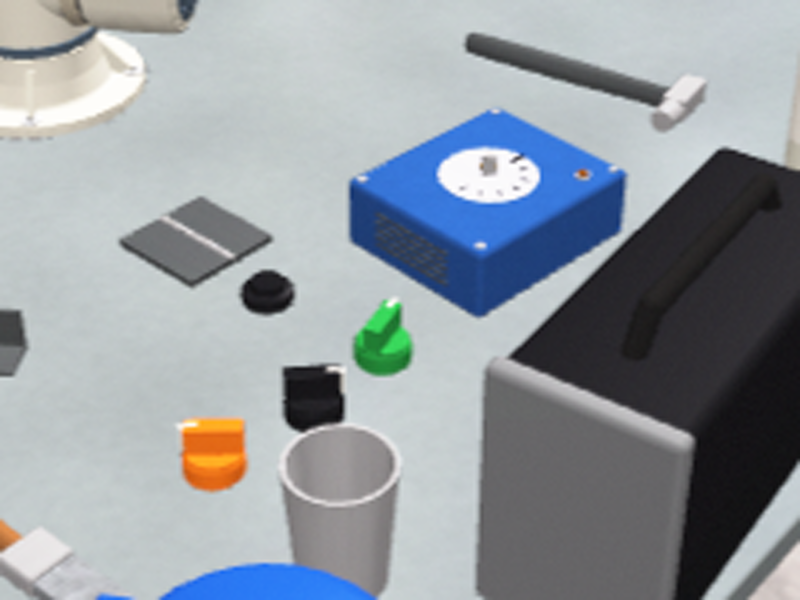

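The picture shows the black knob at (315,395) in the crop, nothing disturbed. The arm didn't move because the rows were refused, so I'll send every field.

>>> {"fn": "send_rows", "kwargs": {"rows": [{"hand": 0, "tx": 0, "ty": 0, "tz": 0, "rx": 0, "ry": 0, "rz": -7}, {"hand": 0, "tx": 0, "ty": 0, "tz": 0, "rx": 0, "ry": 0, "rz": -7}, {"hand": 0, "tx": 0, "ty": 0, "tz": 0, "rx": 0, "ry": 0, "rz": -7}, {"hand": 0, "tx": 0, "ty": 0, "tz": 0, "rx": 0, "ry": 0, "rz": -7}, {"hand": 0, "tx": -38.6, "ty": -5.4, "tz": 0, "rx": 0, "ry": 0, "rz": 0}, {"hand": 0, "tx": -38.6, "ty": -5.4, "tz": 0, "rx": 0, "ry": 0, "rz": 0}, {"hand": 0, "tx": -38.6, "ty": -5.4, "tz": 0, "rx": 0, "ry": 0, "rz": 0}, {"hand": 0, "tx": -38.6, "ty": -5.4, "tz": 0, "rx": 0, "ry": 0, "rz": 0}], "force": 40}}

```text
time_s: 0.82
tool_pos: [0.2766, -0.4369, 0.231]
eef_rot: [-0.372, 0.928, 0.0, -0.0]
ft_force: [0.1, 0.5, 0.7]
opening: 0.0428
grasp_force: 0.0
```

>>> {"fn": "send_rows", "kwargs": {"rows": [{"hand": 0, "tx": -38.6, "ty": -5.4, "tz": 0, "rx": 0, "ry": 0, "rz": 0}, {"hand": 0, "tx": -38.6, "ty": -5.4, "tz": 0, "rx": 0, "ry": 0, "rz": 0}, {"hand": 0, "tx": -38.6, "ty": -5.4, "tz": 10, "rx": 0, "ry": 0, "rz": 0}, {"hand": 0, "tx": -38.6, "ty": -5.4, "tz": 10, "rx": 0, "ry": 0, "rz": 0}, {"hand": 0, "tx": -38.6, "ty": -5.4, "tz": 15, "rx": 0, "ry": 0, "rz": 0}, {"hand": 0, "tx": -38.6, "ty": -5.4, "tz": 15, "rx": 0, "ry": 0, "rz": 0}, {"hand": 0, "tx": -38.6, "ty": -5.4, "tz": 15, "rx": 0, "ry": 0, "rz": 0}, {"hand": 0, "tx": -38.6, "ty": -5.4, "tz": 15, "rx": 0, "ry": 0, "rz": 0}]}}

```text
time_s: 1.48
tool_pos: [0.5296, -0.2545, 0.1505]
eef_rot: [-0.373, 0.928, 0.0, -0.0]
ft_force: [0.5, -1.1, -0.1]
opening: 0.0427
grasp_force: 0.0
```

>>> {"fn": "send_rows", "kwargs": {"rows": [{"hand": 0, "tx": -38.6, "ty": -5.4, "tz": 15, "rx": 0, "ry": 0, "rz": 0}, {"hand": 0, "tx": -38.6, "ty": -5.4, "tz": 15, "rx": 0, "ry": 0, "rz": 0}, {"hand": 0, "tx": 0, "ty": 0, "tz": 0, "rx": 0, "ry": 0, "rz": 0}, {"hand": 0, "tx": 0, "ty": 0, "tz": 0, "rx": 0, "ry": 0, "rz": 0}, {"hand": 0, "tx": 0, "ty": 0, "tz": 0, "rx": 0, "ry": 0, "rz": 0}, {"hand": 0, "tx": 0, "ty": 0, "tz": 0, "rx": 0, "ry": 0, "rz": 0}, {"hand": 0, "tx": 0, "ty": 0, "tz": 0, "rx": 0, "ry": 0, "rz": 0}, {"hand": 0, "tx": 0, "ty": 0, "tz": 0, "rx": 0, "ry": 0, "rz": 0}]}}

```text
time_s: 2.15
tool_pos: [0.5911, -0.2115, 0.1225]
eef_rot: [-0.372, 0.928, -0.0, 0.001]
ft_force: [1.1, -0.8, 0.6]
opening: 0.0428
grasp_force: 0.0
```

```bash
python3 - <<'E'
from h import *
st([.5935,-.211,.024])
E
```

```text
t2.15 p [ 591.1 -211.5  122.5] Y 133.67 zt [ 1.5e-03 -2.0e-04 -1.0e+00] q6 -0.71 F [ 1.1 -0.8  0.6] T [ 0.01 -0.02 -0.02] op 0.0428 g 0.0
  tool shift to goal mm [-1.9 -1.2 98.5]
```

>>> {"fn": "send_rows", "kwargs": {"rows": [{"hand": 0, "tx": -1.9, "ty": -1.2, "tz": 30, "rx": 0, "ry": 0, "rz": 0}, {"hand": 0, "tx": 0, "ty": 0, "tz": 30, "rx": 0, "ry": 0, "rz": 0}, {"hand": 0, "tx": 0, "ty": 0, "tz": 20, "rx": 0, "ry": 0, "rz": 0}, {"hand": 0, "tx": 0, "ty": 0, "tz": 10, "rx": 0, "ry": 0, "rz": 0}, {"hand": 0, "tx": 0, "ty": 0, "tz": 7.5, "rx": 0, "ry": 0, "rz": 0}, {"hand": 0, "tx": 0, "ty": 0, "tz": 0, "rx": 0, "ry": 0, "rz": 0}, {"hand": 0, "tx": 0, "ty": 0, "tz": 0, "rx": 0, "ry": 0, "rz": 0}, {"hand": 0, "tx": 0, "ty": 0, "tz": 0, "rx": 0, "ry": 0, "rz": 0}]}}

```text
time_s: 2.82
tool_pos: [0.5948, -0.2105, 0.0258]
eef_rot: [-0.373, 0.928, -0.001, 0.001]
ft_force: [-0.5, -0.4, 1.4]
opening: 0.0423
grasp_force: 0.0
```

>>> {"fn": "send_rows", "kwargs": {"rows": [{"hand": 1, "tx": 0, "ty": 0, "tz": 0, "rx": 0, "ry": 0, "rz": 0}, {"hand": 1, "tx": 0, "ty": 0, "tz": 0, "rx": 0, "ry": 0, "rz": 0}, {"hand": 1, "tx": 0, "ty": 0, "tz": 0, "rx": 0, "ry": 0, "rz": 0}, {"hand": 1, "tx": 0, "ty": 0, "tz": 0, "rx": 0, "ry": 0, "rz": 0}, {"hand": 1, "tx": 0, "ty": 0, "tz": 0, "rx": 0, "ry": 0, "rz": 0}, {"hand": 1, "tx": 0, "ty": 0, "tz": 0, "rx": 0, "ry": 0, "rz": 0}, {"hand": 1, "tx": 0, "ty": 0, "tz": 0, "rx": 0, "ry": 0, "rz": 0}, {"hand": 1, "tx": 0, "ty": 0, "tz": 0, "rx": 0, "ry": 0, "rz": 0}]}}

```text
time_s: 3.48
tool_pos: [0.5945, -0.2104, 0.0252]
eef_rot: [-0.373, 0.928, -0.001, 0.001]
ft_force: [0.0, 0.6, 5.6]
opening: 0.0152
grasp_force: 39.9
```

```bash
python3 - <<'E'
from h import *
st([.5935,-.211,.025])
E
```

```text
t3.48 p [ 594.5 -210.4   25.2] Y 133.77 zt [ 2.e-03 -7.e-04 -1.e+00] q6 -0.71 F [0.  0.6 5.6] T [0.25 0.16 0.03] op 0.0152 g 39.9
  tool shift to goal mm [1.2 0.2 0.2]
```

>>> {"fn": "send_rows", "kwargs": {"rows": [{"hand": 1, "tx": 0, "ty": 0, "tz": -25, "rx": 0, "ry": 0, "rz": 0}, {"hand": 1, "tx": 0, "ty": 0, "tz": -35, "rx": 0, "ry": 0, "rz": 0}, {"hand": 1, "tx": 0, "ty": 0, "tz": -35, "rx": 0, "ry": 0, "rz": 0}, {"hand": 1, "tx": 0, "ty": 0, "tz": -30, "rx": 0, "ry": 0, "rz": 0}, {"hand": 1, "tx": -20.6, "ty": 30.7, "tz": 0, "rx": 0, "ry": 0, "rz": 0}, {"hand": 1, "tx": -20.6, "ty": 30.7, "tz": 0, "rx": 0, "ry": 0, "rz": 0}, {"hand": 1, "tx": -20.6, "ty": 30.7, "tz": 0, "rx": 0, "ry": 0, "rz": 0}, {"hand": 1, "tx": -20.6, "ty": 30.7, "tz": 0, "rx": 0, "ry": 0, "rz": 0}]}}

```text
time_s: 4.15
tool_pos: [0.5674, -0.0631, 0.1487]
eef_rot: [-0.372, 0.928, 0.0, -0.0]
ft_force: [0.7, 0.4, -0.1]
opening: 0.0152
grasp_force: 39.2
```

>>> {"fn": "send_rows", "kwargs": {"rows": [{"hand": 1, "tx": -20.6, "ty": 30.7, "tz": 0, "rx": 0, "ry": 0, "rz": 0}, {"hand": 1, "tx": -20.6, "ty": 30.7, "tz": 0, "rx": 0, "ry": 0, "rz": 0}, {"hand": 1, "tx": -20.6, "ty": 30.7, "tz": 0, "rx": 0, "ry": 0, "rz": 0}, {"hand": 1, "tx": -20.6, "ty": 30.7, "tz": 0, "rx": 0, "ry": 0, "rz": 0}, {"hand": 1, "tx": 0, "ty": 0, "tz": 0, "rx": 0, "ry": 0, "rz": 7}, {"hand": 1, "tx": 0, "ty": 0, "tz": 0, "rx": 0, "ry": 0, "rz": 7}, {"hand": 1, "tx": 0, "ty": 0, "tz": 0, "rx": 0, "ry": 0, "rz": 7}, {"hand": 1, "tx": 0, "ty": 0, "tz": 0, "rx": 0, "ry": 0, "rz": 7}]}}

```text
time_s: 4.82
tool_pos: [0.5424, 0.0816, 0.1485]
eef_rot: [-0.134, 0.991, 0.0, -0.001]
ft_force: [-0.8, -0.7, -1.2]
opening: 0.0149
grasp_force: 39.2
```

>>> {"fn": "send_rows", "kwargs": {"rows": [{"hand": 1, "tx": 0, "ty": 0, "tz": 0, "rx": 0, "ry": 0, "rz": 7}, {"hand": 1, "tx": 0, "ty": 0, "tz": 0, "rx": 0, "ry": 0, "rz": 7}, {"hand": 1, "tx": 0, "ty": 0, "tz": 0, "rx": 0, "ry": 0, "rz": 7}, {"hand": 1, "tx": 0, "ty": 0, "tz": 0, "rx": 0, "ry": 0, "rz": 7}, {"hand": 1, "tx": 0, "ty": 0, "tz": 0, "rx": 0, "ry": 0, "rz": 7}, {"hand": 1, "tx": 0, "ty": 0, "tz": 0, "rx": 0, "ry": 0, "rz": 7}, {"hand": 1, "tx": 0, "ty": 0, "tz": 0, "rx": 0, "ry": 0, "rz": 0}, {"hand": 1, "tx": 0, "ty": 0, "tz": 0, "rx": 0, "ry": 0, "rz": 0}]}}

```text
time_s: 5.48
tool_pos: [0.5427, 0.0812, 0.1487]
eef_rot: [0.225, 0.974, -0.0, -0.0]
ft_force: [0.9, 0.3, 0.2]
opening: 0.0154
grasp_force: 39.2
```

```bash
python3 - <<'E'
from h import *
st([.5435,.0805,.125])
a,d1=r.get_image("scene"); b,d2=r.get_image("top"); np.save("s2.npy",d1); np.save("t2.npy",d2); np.save("s2i.npy",a)
A=cv2.resize(a[140:230,250:340,::-1],(400,400),interpolation=cv2.INTER_CUBIC); B=cv2.resize(b[180:280,180:280,::-1],(400,400),interpolation=cv2.INTER_CUBIC)
cv2.imwrite("pics/c3.png",np.hstack([A,B]))
E
```

```text
t5.48 p [542.7  81.2 148.7] Y 63.95 zt [-7.e-04 -1.e-04 -1.e+00] q6 -2.46 F [0.9 0.3 0.2] T [0.   0.   0.01] op 0.0154 g 39.2
  tool shift to goal mm [-1.1 -0.2 23.7]
```

View pics/c3.png

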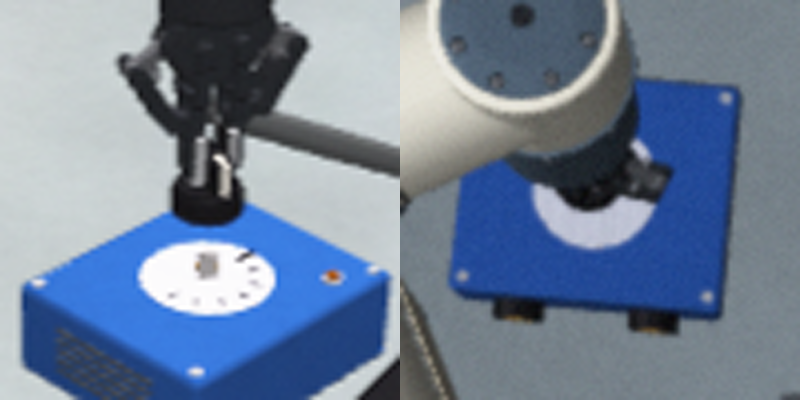

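```bash
python3 - <<'E'
from h import *
im=cv2.imread("pics/scene0.png"); t=cv2.imread("pics/top0.png")
# dial ellipse fits, both cameras, at panel height
for n,I,(u0,u1,v0,v1) in (("scene",im,(270,325,185,222)),("top",t,(205,255,203,253))):
    c=I[v0:v1,u0:u1].astype(int); m=(c[...,2]>130).astype(np.uint8)
    cs=cv2.findContours(cv2.resize(m*255,None,fx=8,fy=8,interpolation=cv2.INTER_CUBIC)//128,cv2.RETR_EXTERNAL,cv2.CHAIN_APPROX_NONE)[0]; k=max(cs,key=len)
    p=k[:,0]/8.-.5+.0625+[u0,v0]; w=np.array([onplane(n,a,b,.0705)[:2] for a,b in p])
    A=np.c_[2*w,np.ones(len(w))]; s=np.linalg.lstsq(A,(w**2).sum(1),rcond=None)[0]; print(n,"dial",s[:2].round(4),"r",np.sqrt(s[2]+s[:2]@s[:2]).round(4),len(k))
# skirt in hand, scene
a=np.load("s2i.npy"); g=a.max(2)
for v in range(182,194): print(v,g[v,280:314])
c,f=K("scene")
def proj(p): q=rot(c["attitude"]).inv().apply(np.array(p)-c["xyz"]); return q[0]/q[2]*f+c["cx"],q[1]/q[2]*f+c["cy"]
print("proj tcp underside",proj([.5427,.0812,.1237]),proj([.5427+.8e-3*10,.0812+.6e-3*10,.1237]))
E
```

```text
scene dial [0.5422 0.0825] r 0.0475 595
top dial [0.5441 0.0801] r 0.0452 786
182 [211 211 210 209 209 209 208 190 118  27  34  41  39  40  40  36  27  21
  25 100 178 158  40  40  79 165 206 205 206 205 206 207 206 206]
183 [210 209 210 210 209 210 209 191 120  24  27  30  38  39  39  40  36  29
  25 121 173 121  31  31  76 162 205 205 205 205 205 204 206 206]
184 [209 208 210 209 210 211 209 190 121  23  26  27  26  30  30  32  31  32
  33  49  85  82  29  29  73 161 203 204 204 206 206 206 205 204]
185 [208 209 210 210 210 211 209 190 120  23  23  25  27  28  30  34  36  37
  35  30  27  27  27  23  77 168 208 207 206 205 205 204 203 203]
186 [210 209 210 211 212 211 210 193 122  20  24  24  23  25  27  28  29  30
  27  26  26  25  24  22  87 187 226 217 209 204 204 205 204 203]
187 [211 209 209 209 210 208 209 207 154  35  25  22  22  22  25  25  26  25
  26  23  25  24  22  27 126 206 226 227 225 216 207 206 206 203]
188 [209 208 208 208 209 206 213 227 198 110  46  28  23  24  26  27  26  26
  25  26  25  24  32  75 174 226 225 226 227 227 225 215 207 204]
189 [209 210 210 206 213 226 227 227 227 212 153  83  47  32  27  23  25  26
  24  26  33  49 102 188 225 224 226 226 226 226 227 227 226 215]
190 [209 205 211 226 227 227 227 227 227 226 224 209 154 102  91  77  69  66
  76  77 109 163 206 227 227 227 227 227 227 226 227 226 226 226]
191 [209 224 225 225 226 226 225 226 226 224 226 226 226 227 227 227 209 206
 226 226 227 226 225 226 227 227 227 227 226 226 227 227 227 227]
192 [224 224 225 226 227 227 228 227 226 226 226 226 226 226 227 226 226 226
 226 226 227 227 227 226 226 224 225 226 227 226 227 227 228 226]
193 [225 225 225 226 226 226 226 227 226 226 227 227 227 227 226 227 227 227
 228 228 227 228 228 228 226 227 227 227 227 227 227 228 227 226]
proj tcp underside (np.float64(296.58575385697765), np.float64(187.09906734605988)) (np.float64(299.91591815992706), np.float64(187.21040967017757))
```

>>> {"fn": "send_rows", "kwargs": {"rows": [{"hand": 1, "tx": 0, "ty": 0, "tz": 0, "rx": 0, "ry": 0, "rz": 7}, {"hand": 1, "tx": 0, "ty": 0, "tz": 0, "rx": 0, "ry": 0, "rz": 7}, {"hand": 1, "tx": 0, "ty": 0, "tz": 0, "rx": 0, "ry": 0, "rz": 6}, {"hand": 1, "tx": -1.5, "ty": 0.4, "tz": 10, "rx": 0, "ry": 0, "rz": 0}, {"hand": 1, "tx": 0, "ty": 0, "tz": 15, "rx": 0, "ry": 0, "rz": 0}, {"hand": 1, "tx": 0, "ty": 0, "tz": 5, "rx": 0, "ry": 0, "rz": 0}, {"hand": 1, "tx": 0, "ty": 0, "tz": 0, "rx": 0, "ry": 0, "rz": 0}, {"hand": 1, "tx": 0, "ty": 0, "tz": 0, "rx": 0, "ry": 0, "rz": 0}]}}

```text
time_s: 6.25
tool_pos: [0.5442, 0.0802, 0.1187]
eef_rot: [0.392, 0.92, -0.0, -0.0]
ft_force: [0.4, 0.8, 0.4]
opening: 0.0153
grasp_force: 39.2
```

>>> {"fn": "send_rows", "kwargs": {"rows": [{"hand": 1, "tx": 0, "ty": 0, "tz": 1, "rx": 0, "ry": 0, "rz": 0}, {"hand": 1, "tx": 0, "ty": 0, "tz": 1, "rx": 0, "ry": 0, "rz": 0}, {"hand": 1, "tx": 0, "ty": 0, "tz": 1, "rx": 0, "ry": 0, "rz": 0}, {"hand": 1, "tx": 0, "ty": 0, "tz": 1, "rx": 0, "ry": 0, "rz": 0}, {"hand": 1, "tx": 0, "ty": 0, "tz": 0, "rx": 0, "ry": 0, "rz": 0}, {"hand": 1, "tx": 0, "ty": 0, "tz": 0, "rx": 0, "ry": 0, "rz": 0}, {"hand": 1, "tx": 0, "ty": 0, "tz": 0, "rx": 0, "ry": 0, "rz": 0}, {"hand": 1, "tx": 0, "ty": 0, "tz": 0, "rx": 0, "ry": 0, "rz": 0}]}}

```text
time_s: 6.92
tool_pos: [0.5444, 0.0804, 0.1151]
eef_rot: [0.393, 0.92, 0.0, 0.0]
ft_force: [-0.8, 0.9, -0.1]
opening: 0.0148
grasp_force: 39.3
```

```bash
python3 -c "
from h import *
st([.544,.0804,.113])"
```

```text
t6.92 p [544.4  80.4 115.1] Y 43.75 zt [ 3.e-04  1.e-04 -1.e+00] q6 -2.81 F [-0.8  0.9 -0.1] T [ 0.08 -0.02 -0.03] op 0.0148 g 39.3
  tool shift to goal mm [ 0.2 -0.3  2.1]
```

>>> {"fn": "send_rows", "kwargs": {"rows": [{"hand": 1, "tx": 0, "ty": 0, "tz": 0.8, "rx": 0, "ry": 0, "rz": 0}, {"hand": 1, "tx": 0, "ty": 0, "tz": 0.7, "rx": 0, "ry": 0, "rz": 0}, {"hand": 1, "tx": 0, "ty": 0, "tz": 0, "rx": 0, "ry": 0, "rz": 0}, {"hand": 1, "tx": 0, "ty": 0, "tz": 0, "rx": 0, "ry": 0, "rz": 0}, {"hand": 1, "tx": 0, "ty": 0, "tz": 0, "rx": 0, "ry": 0, "rz": 0}, {"hand": 1, "tx": 0, "ty": 0, "tz": 0, "rx": 0, "ry": 0, "rz": 0}, {"hand": 1, "tx": 0, "ty": 0, "tz": 0, "rx": 0, "ry": 0, "rz": 0}, {"hand": 1, "tx": 0, "ty": 0, "tz": 0, "rx": 0, "ry": 0, "rz": 0}]}}

```text
time_s: 7.58
tool_pos: [0.5446, 0.0803, 0.1136]
eef_rot: [0.393, 0.92, 0.0, 0.0]
ft_force: [3.2, -2.3, -0.2]
opening: 0.0153
grasp_force: 39.2
```

>>> {"fn": "send_rows", "kwargs": {"rows": [{"hand": 1, "tx": -0.5, "ty": 0, "tz": 0.5, "rx": 0, "ry": 0, "rz": 0}, {"hand": 1, "tx": -0.3, "ty": 0, "tz": 0.5, "rx": 0, "ry": 0, "rz": 0}, {"hand": 1, "tx": 0, "ty": 0, "tz": 0.5, "rx": 0, "ry": 0, "rz": 0}, {"hand": 1, "tx": 0, "ty": 0, "tz": 0, "rx": 0, "ry": 0, "rz": 0}, {"hand": 1, "tx": 0, "ty": 0, "tz": 0, "rx": 0, "ry": 0, "rz": 0}, {"hand": 1, "tx": 0, "ty": 0, "tz": 0, "rx": 0, "ry": 0, "rz": 0}, {"hand": 1, "tx": 0, "ty": 0, "tz": 0, "rx": 0, "ry": 0, "rz": 0}, {"hand": 1, "tx": 0, "ty": 0, "tz": 0, "rx": 0, "ry": 0, "rz": 0}]}}

```text
time_s: 8.25
tool_pos: [0.5446, 0.0799, 0.1118]
eef_rot: [0.393, 0.92, -0.0, -0.0]
ft_force: [1.5, 0.7, -2.0]
opening: 0.0155
grasp_force: 39.1
```

```bash
python3 -c "
from h import *
st([.544,.0804,.113])"
```

```text
t8.25 p [544.6  79.9 111.8] Y 43.74 zt [-5.e-04  2.e-04 -1.e+00] q6 -2.81 F [ 1.5  0.7 -2. ] T [ 0.18 -0.41  0.01] op 0.0155 g 39.1
  tool shift to goal mm [ 0.8 -0.1 -1.2]
```

>>> {"fn": "send_rows", "kwargs": {"rows": [{"hand": 1, "tx": 0, "ty": 0, "tz": 0.6, "rx": 0, "ry": 0, "rz": 0}, {"hand": 1, "tx": 0, "ty": 0, "tz": 0.6, "rx": 0, "ry": 0, "rz": 0}, {"hand": 1, "tx": 0, "ty": 0, "tz": 0.6, "rx": 0, "ry": 0, "rz": 0}, {"hand": 1, "tx": 0, "ty": 0, "tz": 0, "rx": 0, "ry": 0, "rz": 0}, {"hand": 1, "tx": 0, "ty": 0, "tz": 0, "rx": 0, "ry": 0, "rz": 0}, {"hand": 1, "tx": 0, "ty": 0, "tz": 0, "rx": 0, "ry": 0, "rz": 0}, {"hand": 1, "tx": 0, "ty": 0, "tz": 0, "rx": 0, "ry": 0, "rz": 0}, {"hand": 1, "tx": 0, "ty": 0, "tz": 0, "rx": 0, "ry": 0, "rz": 0}]}}

```text
time_s: 8.92
tool_pos: [0.5447, 0.0799, 0.1101]
eef_rot: [0.393, 0.92, 0.0, -0.0]
ft_force: [1.0, 0.4, -0.3]
opening: 0.0152
grasp_force: 39.2
```

```bash
python3 -c "
from h import *
st([.544,.0804,.113])
im,d=r.get_image('scene')
for v in range(184,200): print(v,im[v,284:312].max(1))"
```

```text
t8.92 p [544.7  79.9 110.1] Y 43.74 zt [-2.e-04  1.e-04 -1.e+00] q6 -2.81 F [ 1.   0.4 -0.3] T [ 0.33 -0.16 -0.  ] op 0.0152 g 39.2
  tool shift to goal mm [ 0.9 -0.2 -2.9]
184 [209 211 209 209 210 169  62  41  97 155 131  39  41  40  40  33  93 138
 104  41 145 205 204 204 204 204 204 203]
185 [210 211 208 208 209 167  63  40  96 154 131  38  39  41  42  38  96 141
 107  42 156 216 207 205 205 207 205 203]
186 [211 211 210 209 210 170  64  36  95 156 129  38  54  81  75  38 116 159
 111  46 162 227 225 216 207 205 202 203]
187 [209 209 210 206 213 185  68  39 112 167 128  35 134 228 209  40 117 160
 106  64 171 226 226 227 225 215 207 206]
188 [209 205 213 227 227 196 102  44 112 165 127  32 131 229 215  42 118 159
 106  64 169 226 224 226 226 227 225 215]
189 [210 227 227 227 226 195 104  41 111 152 100  26  69 196 201  29 115 156
 103  73 174 225 225 226 226 226 227 227]
190 [226 227 227 227 227 206 128  42 114 151 101  24  47 156 171  50 113 147
  80 125 205 227 226 227 227 227 227 226]
191 [225 225 225 226 223 170  38  61 129 155 102  25  46 157 171  52 112 141
  79  86 182 226 
[... 276 characters left out ...]
224 226 177  27  32  40  39  39  33  27  68 167 165  28  36  41
  46  44  84 184 226 227 228 228 228 227]
195 [224 226 228 233 197  23  25  27  29  32  33  31  72 162 159  30  36  36
  29  32  93 182 222 224 227 227 227 227]
196 [229 238 245 249 230  22  24  26  27  28  30  34  50  70  58  29  29  28
  28  27 143 179 155 204 225 225 226 226]
197 [238 249 252 252 229  21  23  22  26  27  30  31  34  32  32  28  27  26
  23  22  45  83 152 220 235 227 226 226]
198 [252 252 252 252 231  41  23  21  23  25  25  25  25  27  25  24  24  24
  23  29 129 236 252 252 250 239 227 226]
199 [252 252 252 252 241 143  41  23  22  23  25  26  26  27  25  26  25  26
  24  77 226 251 251 251 251 250 239 225]
```

>>> {"fn": "send_rows", "kwargs": {"rows": [{"hand": 1, "tx": 0, "ty": 0, "tz": 1, "rx": 0, "ry": 0, "rz": 0}, {"hand": 1, "tx": 0, "ty": 0, "tz": 1, "rx": 0, "ry": 0, "rz": 0}, {"hand": 1, "tx": 0, "ty": 0, "tz": 1, "rx": 0, "ry": 0, "rz": 0}, {"hand": 1, "tx": 0, "ty": 0, "tz": 1, "rx": 0, "ry": 0, "rz": 0}, {"hand": 1, "tx": 0, "ty": 0, "tz": 1, "rx": 0, "ry": 0, "rz": 0}, {"hand": 1, "tx": 0, "ty": 0, "tz": 0, "rx": 0, "ry": 0, "rz": 0}, {"hand": 1, "tx": 0, "ty": 0, "tz": 0, "rx": 0, "ry": 0, "rz": 0}, {"hand": 1, "tx": 0, "ty": 0, "tz": 0, "rx": 0, "ry": 0, "rz": 0}], "force": 60}}

```text
time_s: 9.63
tool_pos: [0.5451, 0.0801, 0.1054]
eef_rot: [0.393, 0.92, 0.0, 0.0]
ft_force: [0.4, 2.0, 1.2]
opening: 0.0147
grasp_force: 63.1
```

```bash
python3 -c "
from h import *
st()"
```

```text
t9.63 p [545.1  80.1 105.4] Y 43.75 zt [ 6.e-04  5.e-04 -1.e+00] q6 -2.81 F [0.4 2.  1.2] T [ 0.72 -0.1   0.02] op 0.0147 g 63.1
```

>>> {"fn": "send_rows", "kwargs": {"rows": [{"hand": 1, "tx": 0, "ty": 0.3, "tz": 1, "rx": 0, "ry": 0, "rz": 0}, {"hand": 1, "tx": 0, "ty": 0, "tz": 1, "rx": 0, "ry": 0, "rz": 0}, {"hand": 1, "tx": 0, "ty": 0, "tz": 1, "rx": 0, "ry": 0, "rz": 0}, {"hand": 1, "tx": 0, "ty": 0, "tz": 0, "rx": 0, "ry": 0, "rz": 0}, {"hand": 1, "tx": 0, "ty": 0, "tz": 0, "rx": 0, "ry": 0, "rz": 0}, {"hand": 1, "tx": 0, "ty": 0, "tz": 0, "rx": 0, "ry": 0, "rz": 0}, {"hand": 1, "tx": 0, "ty": 0, "tz": 0, "rx": 0, "ry": 0, "rz": 0}, {"hand": 1, "tx": 0, "ty": 0, "tz": 0, "rx": 0, "ry": 0, "rz": 0}]}}

```text
time_s: 10.3
tool_pos: [0.5449, 0.0801, 0.1018]
eef_rot: [0.393, 0.92, -0.0, -0.0]
ft_force: [0.1, 2.5, -1.5]
opening: 0.0147
grasp_force: 62.7
```

```bash
python3 -c "
from h import *
st()"
```

```text
t10.30 p [544.9  80.1 101.8] Y 43.74 zt [-6.e-04  1.e-04 -1.e+00] q6 -2.81 F [ 0.1  2.5 -1.5] T [ 0.84 -0.33 -0.02] op 0.0147 g 62.7
```

```bash
python3 -c "
from h import *
a,d=r.get_image('scene'); cv2.imwrite('pics/c4.png',cv2.resize(a[155:225,262:332,::-1],(600,600),interpolation=cv2.INTER_CUBIC))
P=cloud('scene',d); m=np.zeros(d.shape,bool); m[175:215,280:312]=1
st()
for z in (73,75,77,79,81,83,85):
  print(z,onplane('scene',296,203,z/1000))
for v in range(196,210): print(v,a[v,284:310].max(1), (P[v,292:302,2]*1000).round().astype(int))
"
```

```text
t10.35 p [544.9  80.1 101.8] Y 43.74 zt [-5.e-04  1.e-04 -1.e+00] q6 -2.81 F [ 0.5  2.2 -1.8] T [ 0.88 -0.31  0.02] op 0.0147 g 62.7
73 [0.54829239 0.07384319 0.073     ]
75 [0.55016564 0.07130282 0.075     ]
77 [0.55203889 0.06876244 0.077     ]
79 [0.55391215 0.06622206 0.079     ]
81 [0.5557854  0.06368169 0.081     ]
83 [0.55765865 0.06114131 0.083     ]
85 [0.55953191 0.05860094 0.085     ]
196 [228 238 245 249 230  27  33  41  39  38  32  27  69 167 165  26  35  42
  48  43  95 136 156 205 226 225] [ 98 100 101 105 107 109 111 107 104  98]
197 [238 249 252 252 229  24  26  28  37  42  36  29  70 165 163  28  35  44
  40  29  46  83 150 220 235 228] [ 97 100  99 102 104 104 106 104 102  97]
198 [252 252 252 252 229  24  26  28  28  28  29  30  71 136 124  35  29  25
  29  26 118 234 252 252 250 239] [ 95 888  96 100 101 100 103  96 100  97]
199 [252 252 252 252 228  21  23  26  26  30  31  31  37  36  32  29  29  27
  25  24 164 243 251 251 252 250] [96 95 94 99 94 97 96 93 96 93]
200 [252 252 252 252 230  40  22  23  24  25  26  25  28  26  25  26  26  24
  22  28 174 218 180 1
[... 640 characters left out ...]
 246 246 253 253 253 252 252 252 252 252 252 252 252
 252 248 243 251 252 252 252 252] [73 74 75 72 68 73 70 71 72 72]
206 [246 252 252 241 186 218 246 252 252 252 252 253 252 252 252 251 251 252
 252 242 167 194 247 252 252 249] [71 69 73 73 71 76 73 71 71 71]
207 [226 243 251 247 246 252 252 252 252 235 224 252 253 253 248 215 233 252
 252 252 248 247 252 252 249 236] [ 72  71  76  70  67 888  73  73  74  73]
208 [224 220 228 246 251 252 252 252 252 237 229 252 252 253 253 236 226 252
 252 252 252 251 246 231 227 226] [71 70 75 74 75 73 71 72 72 72]
209 [224 224 225 222 225 240 250 252 251 251 251 252 252 252 252 252 252 252
 252 250 245 233 216 225 226 225] [73 72 70 70 72 71 74 72 71 75]
```

View pics/c4.png

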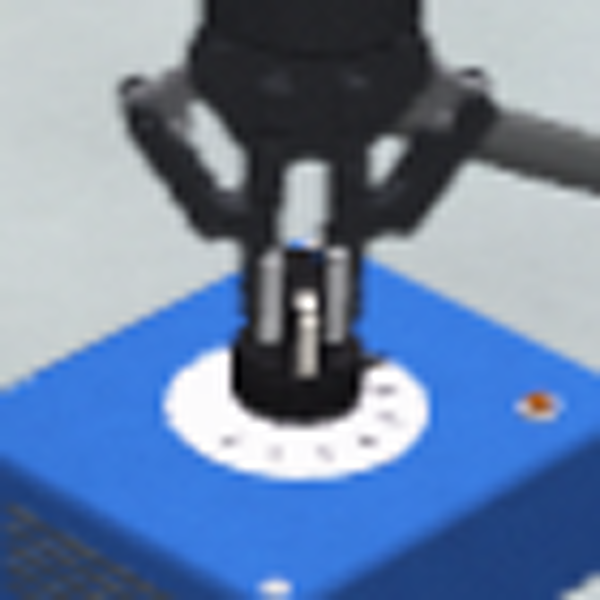

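```bash
python3 -c "
from h import *
c,f=K('scene')
def proj(p): q=rot(c['attitude']).inv().apply(np.array(p)-c['xyz']); return (q[:2]/q[2]*f+[c['cx'],c['cy']]).round(2)
def rim(x,y,z):
  a=np.linspace(0,6.283,200); P=np.array([proj([x+.025*np.cos(t),y+.025*np.sin(t),z]) for t in a]); return P[:,1].max(), P[:,0].min(),P[:,0].max()
print('before',rim(.5427,.0812,.1237))
for z in (70,72,74,76,78,80,82): print(z,rim(.544,.081,z/1000))
st()
"
```

```text
before (np.float64(191.4), np.float64(288.26), np.float64(304.91))
70 (np.float64(206.82), np.float64(288.12), np.float64(304.45))
72 (np.float64(206.26), np.float64(288.14), np.float64(304.48))
74 (np.float64(205.7), np.float64(288.15), np.float64(304.51))
76 (np.float64(205.14), np.float64(288.17), np.float64(304.54))
78 (np.float64(204.59), np.float64(288.18), np.float64(304.56))
80 (np.float64(204.03), np.float64(288.2), np.float64(304.59))
82 (np.float64(203.46), np.float64(288.22), np.float64(304.62))
 t10.35 p [544.9  80.1 101.8] Y 43.74 zt [-5.e-04  1.e-04 -1.e+00] q6 -2.81 F [ 0.5  2.2 -1.8] T [ 0.88 -0.31  0.02] op 0.0147 g 62.7
```

>>> {"fn": "send_rows", "kwargs": {"rows": [{"hand": 1, "tx": 0, "ty": 0, "tz": 1, "rx": 0, "ry": 0, "rz": 0}, {"hand": 1, "tx": 0, "ty": 0, "tz": 1, "rx": 0, "ry": 0, "rz": 0}, {"hand": 1, "tx": 0, "ty": 0, "tz": 0, "rx": 0, "ry": 0, "rz": 0}, {"hand": 1, "tx": 0, "ty": 0, "tz": 0, "rx": 0, "ry": 0, "rz": 0}, {"hand": 1, "tx": 0, "ty": 0, "tz": 0, "rx": 0, "ry": 0, "rz": 0}, {"hand": 1, "tx": 0, "ty": 0, "tz": 0, "rx": 0, "ry": 0, "rz": 0}, {"hand": 1, "tx": 0, "ty": 0, "tz": 0, "rx": 0, "ry": 0, "rz": 0}, {"hand": 1, "tx": 0, "ty": 0, "tz": 0, "rx": 0, "ry": 0, "rz": 0}]}}

```text
time_s: 11.02
tool_pos: [0.5448, 0.08, 0.0999]
eef_rot: [0.393, 0.92, -0.0, -0.0]
ft_force: [-0.1, 2.1, -2.8]
opening: 0.0146
grasp_force: 62.7
```

>>> {"fn": "send_rows", "kwargs": {"rows": [{"hand": 1, "tx": 0, "ty": 0, "tz": 1, "rx": 0, "ry": 0, "rz": 0}, {"hand": 1, "tx": 0, "ty": 0, "tz": 1, "rx": 0, "ry": 0, "rz": 0}, {"hand": 1, "tx": 0, "ty": 0, "tz": 0, "rx": 0, "ry": 0, "rz": 0}, {"hand": 1, "tx": 0, "ty": 0, "tz": 0, "rx": 0, "ry": 0, "rz": 0}, {"hand": 1, "tx": 0, "ty": 0, "tz": 0, "rx": 0, "ry": 0, "rz": 0}, {"hand": 1, "tx": 0, "ty": 0, "tz": 0, "rx": 0, "ry": 0, "rz": 0}, {"hand": 1, "tx": 0, "ty": 0, "tz": 0, "rx": 0, "ry": 0, "rz": 0}, {"hand": 1, "tx": 0, "ty": 0, "tz": 0, "rx": 0, "ry": 0, "rz": 0}]}}

```text
time_s: 11.68
tool_pos: [0.5448, 0.0799, 0.0978]
eef_rot: [0.393, 0.92, -0.0, -0.0]
ft_force: [-0.1, 2.9, -6.1]
opening: 0.0147
grasp_force: 62.4
```

```bash
python3 -c "
from h import *
st()
a,d=r.get_image('scene')
for v in range(201,209): print(v,a[v,288:306].max(1))"
```

```text
t11.68 p [544.8  79.9  97.8] Y 43.74 zt [-8.e-04 -2.e-04 -1.e+00] q6 -2.81 F [-0.1  2.9 -6.1] T [ 0.87 -0.13 -0.01] op 0.0147 g 62.4
201 [228  23  24  22  23  25  25  28  27  28  27  27  27  23  23  29 172 236]
202 [233  59  24  24  23  23  24  24  25  27  23  26  25  24  25  77 225 252]
203 [248 196  60  31  23  25  23  25  27  25  27  25  22  24  38 173 246 247]
204 [252 247 201 116  69  46  30  25  26  25  30  44  54  81 148 235 252 252]
205 [251 246 246 248 222 170 125 106 106 105 122 163 186 236 252 247 243 251]
206 [186 219 247 252 252 252 252 253 252 252 252 251 251 252 252 243 167 194]
207 [246 252 252 252 252 234 224 252 253 253 248 214 233 252 252 252 247 247]
208 [251 252 252 252 252 237 229 252 252 253 253 237 225 252 252 252 252 251]
```

>>> {"fn": "send_rows", "kwargs": {"rows": [{"hand": 1, "tx": 0, "ty": 0, "tz": 1, "rx": 0, "ry": 0, "rz": 0}, {"hand": 1, "tx": 0, "ty": 0, "tz": 1, "rx": 0, "ry": 0, "rz": 0}, {"hand": 1, "tx": 0, "ty": 0, "tz": 0, "rx": 0, "ry": 0, "rz": 0}, {"hand": 1, "tx": 0, "ty": 0, "tz": 0, "rx": 0, "ry": 0, "rz": 0}, {"hand": 1, "tx": 0, "ty": 0, "tz": 0, "rx": 0, "ry": 0, "rz": 0}, {"hand": 1, "tx": 0, "ty": 0, "tz": 0, "rx": 0, "ry": 0, "rz": 0}, {"hand": 1, "tx": 0, "ty": 0, "tz": 0, "rx": 0, "ry": 0, "rz": 0}, {"hand": 1, "tx": 0, "ty": 0, "tz": 0, "rx": 0, "ry": 0, "rz": 0}]}}

```text
time_s: 12.4
tool_pos: [0.5452, 0.0799, 0.0964]
eef_rot: [0.393, 0.92, 0.0, 0.0]
ft_force: [0.6, 0.7, -0.5]
opening: 0.0149
grasp_force: 62.7
```

```bash
python3 -c "
from h import *
st()
a,d=r.get_image('scene')
for v in range(203,209): print(v,a[v,288:306].max(1))"
```

```text
t12.40 p [545.2  79.9  96.4] Y 43.75 zt [ 4.e-04 -2.e-04 -1.e+00] q6 -2.81 F [ 0.6  0.7 -0.5] T [ 0.11 -0.08  0.03] op 0.0149 g 62.7
203 [243 146  41  22  22  23  25  24  25  24  26  26  27  24  31  94 227 248]
204 [252 241 143  61  29  24  23  24  25  25  25  24  25  40  99 227 252 252]
205 [251 246 234 206 123  94  78  69  55  55  67  78  90 150 237 247 243 251]
206 [187 219 246 252 252 247 231 222 190 189 210 228 243 252 252 242 167 193]
207 [246 252 252 252 252 235 225 252 253 253 248 215 233 252 252 252 248 247]
208 [251 252 252 252 252 238 230 252 252 253 253 237 226 252 252 252 252 251]
```

>>> {"fn": "send_rows", "kwargs": {"rows": [{"hand": 1, "tx": 0, "ty": 0, "tz": 1, "rx": 0, "ry": 0, "rz": 0}, {"hand": 1, "tx": 0, "ty": 0, "tz": 1, "rx": 0, "ry": 0, "rz": 0}, {"hand": 1, "tx": 0, "ty": 0, "tz": 0, "rx": 0, "ry": 0, "rz": 0}, {"hand": 1, "tx": 0, "ty": 0, "tz": 0, "rx": 0, "ry": 0, "rz": 0}, {"hand": 1, "tx": 0, "ty": 0, "tz": 0, "rx": 0, "ry": 0, "rz": 0}, {"hand": 1, "tx": 0, "ty": 0, "tz": 0, "rx": 0, "ry": 0, "rz": 0}, {"hand": 1, "tx": 0, "ty": 0, "tz": 0, "rx": 0, "ry": 0, "rz": 0}, {"hand": 1, "tx": 0, "ty": 0, "tz": 0, "rx": 0, "ry": 0, "rz": 0}]}}

```text
time_s: 13.12
tool_pos: [0.5453, 0.08, 0.0953]
eef_rot: [0.393, 0.92, 0.0, 0.001]
ft_force: [-1.9, -0.0, 6.3]
opening: 0.0147
grasp_force: 63.6
```

```bash
python3 -c "
from h import *
st()
a,d=r.get_image('scene')
for v in range(203,209): print(v,a[v,288:306].max(1))"
```

```text
t13.12 p [545.3  80.   95.3] Y 43.77 zt [ 1.1e-03 -1.0e-04 -1.0e+00] q6 -2.81 F [-1.9 -0.   6.3] T [ 0.12  0.83 -0.02] op 0.0147 g 63.6
203 [243 143  29  22  22  24  26  24  25  26  25  26  24  23  22  78 224 247]
204 [252 236 104  61  29  24  25  26  26  26  26  26  23  38  65 175 245 252]
205 [251 246 234 208 114  77  62  36  38  36  45  54  80 149 214 232 243 251]
206 [186 219 246 252 248 231 195 139 140 140 156 172 232 252 252 242 167 194]
207 [246 252 252 252 252 234 225 252 253 253 248 214 233 252 252 252 248 247]
208 [251 252 252 252 252 238 230 252 252 253 253 236 225 252 252 252 252 251]
```

>>> {"fn": "send_rows", "kwargs": {"rows": [{"hand": 1, "tx": 0, "ty": 0, "tz": 0.8, "rx": 0, "ry": 0, "rz": 0}, {"hand": 1, "tx": 0, "ty": 0, "tz": 0, "rx": 0, "ry": 0, "rz": 0}, {"hand": 1, "tx": 0, "ty": 0, "tz": 0, "rx": 0, "ry": 0, "rz": 0}, {"hand": 1, "tx": 0, "ty": 0, "tz": 0, "rx": 0, "ry": 0, "rz": 0}, {"hand": 1, "tx": 0, "ty": 0, "tz": 0, "rx": 0, "ry": 0, "rz": 0}, {"hand": 1, "tx": 0, "ty": 0, "tz": 0, "rx": 0, "ry": 0, "rz": 0}, {"hand": 1, "tx": 0, "ty": 0, "tz": 0, "rx": 0, "ry": 0, "rz": 0}, {"hand": 1, "tx": 0, "ty": 0, "tz": 0, "rx": 0, "ry": 0, "rz": 0}]}}

```text
time_s: 13.83
tool_pos: [0.5453, 0.08, 0.0952]
eef_rot: [0.393, 0.92, 0.0, 0.001]
ft_force: [-4.8, 0.1, 9.5]
opening: 0.0144
grasp_force: 64.3
```

```bash
python3 -c "
from h import *
st()"
```

```text
t13.83 p [545.3  80.   95.2] Y 43.78 zt [ 1.6e-03 -1.0e-04 -1.0e+00] q6 -2.81 F [-4.8  0.1  9.5] T [ 0.22  1.69 -0.07] op 0.0144 g 64.3
```

The knob is home: TCP is at 95.2 mm, matching the 25.2 mm grip height plus the 70 mm panel, and the contact is solid. I'll relieve the push and turn anticlockwise about the spindle.

>>> {"fn": "send_rows", "kwargs": {"rows": [{"hand": 1, "tx": 0, "ty": 0, "tz": -1.2, "rx": 0, "ry": 0, "rz": 0}, {"hand": 1, "tx": 0, "ty": 0, "tz": 0, "rx": 0, "ry": 0, "rz": 0}, {"hand": 1, "tx": 0, "ty": 0.2, "tz": 0, "rx": 0, "ry": 0, "rz": -5}, {"hand": 1, "tx": 0, "ty": 0.2, "tz": 0, "rx": 0, "ry": 0, "rz": -5}, {"hand": 1, "tx": 0, "ty": 0.2, "tz": 0, "rx": 0, "ry": 0, "rz": -5}, {"hand": 1, "tx": 0, "ty": 0.2, "tz": 0, "rx": 0, "ry": 0, "rz": -5}, {"hand": 1, "tx": 0, "ty": 0, "tz": 0, "rx": 0, "ry": 0, "rz": 0}, {"hand": 1, "tx": 0, "ty": 0, "tz": 0, "rx": 0, "ry": 0, "rz": 0}]}}

```text
time_s: 14.5
tool_pos: [0.5462, 0.0802, 0.0952]
eef_rot: [0.228, 0.974, -0.0, 0.001]
ft_force: [0.1, -2.9, 5.4]
opening: 0.0151
grasp_force: 63.6
```

```bash
python3 -c "
from h import *
st()"
```

```text
t14.50 p [546.2  80.2  95.2] Y 63.62 zt [ 1.5e-03 -7.0e-04 -1.0e+00] q6 -2.46 F [ 0.1 -2.9  5.4] T [-0.79 -0.12  0.03] op 0.0151 g 63.6
```

>>> {"fn": "send_rows", "kwargs": {"rows": [{"hand": 1, "tx": -0.2, "ty": 0, "tz": -0.5, "rx": 0, "ry": 0, "rz": -6}, {"hand": 1, "tx": 0, "ty": 0.1, "tz": 0, "rx": 0, "ry": 0, "rz": -6}, {"hand": 1, "tx": 0, "ty": 0.2, "tz": 0, "rx": 0, "ry": 0, "rz": -6}, {"hand": 1, "tx": 0, "ty": 0.2, "tz": 0, "rx": 0, "ry": 0, "rz": -6}, {"hand": 1, "tx": 0, "ty": 0.2, "tz": 0, "rx": 0, "ry": 0, "rz": -6}, {"hand": 1, "tx": 0, "ty": 0.2, "tz": 0, "rx": 0, "ry": 0, "rz": -6}, {"hand": 1, "tx": 0, "ty": 0, "tz": 0, "rx": 0, "ry": 0, "rz": 0}, {"hand": 1, "tx": 0, "ty": 0, "tz": 0, "rx": 0, "ry": 0, "rz": 0}]}}

```text
time_s: 15.17
tool_pos: [0.5463, 0.0814, 0.0953]
eef_rot: [-0.083, 0.997, -0.0, 0.0]
ft_force: [2.4, -2.6, 2.2]
opening: 0.0149
grasp_force: 63.2
```

```bash
python3 -c "
from h import *
st()"
```

```text
t15.17 p [546.3  81.4  95.3] Y 99.48 zt [ 1.e-03 -1.e-04 -1.e+00] q6 -1.84 F [ 2.4 -2.6  2.2] T [-0.63 -0.68 -0.01] op 0.0149 g 63.2
```

>>> {"fn": "send_rows", "kwargs": {"rows": [{"hand": 1, "tx": -0.2, "ty": 0, "tz": -0.2, "rx": 0, "ry": 0, "rz": -6}, {"hand": 1, "tx": 0, "ty": 0.1, "tz": 0, "rx": 0, "ry": 0, "rz": -6}, {"hand": 1, "tx": 0, "ty": 0.2, "tz": 0, "rx": 0, "ry": 0, "rz": -6}, {"hand": 1, "tx": 0, "ty": 0.2, "tz": 0, "rx": 0, "ry": 0, "rz": -6}, {"hand": 1, "tx": 0, "ty": 0.2, "tz": 0, "rx": 0, "ry": 0, "rz": -6}, {"hand": 1, "tx": 0, "ty": 0.2, "tz": 0, "rx": 0, "ry": 0, "rz": -6}, {"hand": 1, "tx": 0, "ty": 0, "tz": 0, "rx": 0, "ry": 0, "rz": 0}, {"hand": 1, "tx": 0, "ty": 0, "tz": 0, "rx": 0, "ry": 0, "rz": 0}]}}

```text
time_s: 15.83
tool_pos: [0.5457, 0.0823, 0.0953]
eef_rot: [-0.386, 0.922, 0.0, 0.0]
ft_force: [2.1, -1.2, 1.4]
opening: 0.0148
grasp_force: 63.1
```

>>> {"fn": "send_rows", "kwargs": {"rows": [{"hand": 1, "tx": 0, "ty": 0.2, "tz": 0, "rx": 0, "ry": 0, "rz": -6}, {"hand": 1, "tx": 0, "ty": 0.2, "tz": 0, "rx": 0, "ry": 0, "rz": -6}, {"hand": 1, "tx": 0, "ty": 0.2, "tz": 0, "rx": 0, "ry": 0, "rz": -6}, {"hand": 1, "tx": 0, "ty": 0.2, "tz": 0, "rx": 0, "ry": 0, "rz": -6}, {"hand": 1, "tx": 0, "ty": 0.2, "tz": 0, "rx": 0, "ry": 0, "rz": -6}, {"hand": 1, "tx": 0, "ty": 0, "tz": 0, "rx": 0, "ry": 0, "rz": 0}, {"hand": 1, "tx": 0, "ty": 0, "tz": 0, "rx": 0, "ry": 0, "rz": 0}, {"hand": 1, "tx": 0, "ty": 0, "tz": 0, "rx": 0, "ry": 0, "rz": 0}]}}

```text
time_s: 16.5
tool_pos: [0.5448, 0.0827, 0.0952]
eef_rot: [-0.612, 0.791, -0.0, 0.0]
ft_force: [2.1, -1.1, 0.8]
opening: 0.0146
grasp_force: 63.0
```

```bash
python3 -c "
from h import *
st()
# box yaw from red-poor blue panel edges in first top image
d=np.load('top0.npy'); P=cloud('top',d); im=cv2.imread('pics/top0.png').astype(int)
m=(im[...,0]>120)&(im[...,2]<70); m[:185]=0;m[270:]=0;m[:,:180]=0;m[:,275:]=0; m&=(P[...,2]>.06)&(P[...,2]<.08)
q=np.array([onplane('top',u,v,.07)[:2]*1000 for v,u in np.argwhere(m)],np.float32); print(cv2.minAreaRect(q))
# mark vs dial centre
a=onplane('top',190+128/5,190+176/5,.072);b=onplane('top',190+252/5,190+187/5,.072);print(np.degrees(np.arctan2(*(a-b)[[1,0]])))
# corner screws: TL,TR,BL,BR crop px
w=[onplane('top',190+x/5,190+y/5,.07)[:2] for x,y in((57,45),(357,72),(28,294),(334,320))]
for i,j in((0,1),(2,3)): e=w[i]-w[j];print(np.degrees(np.arctan2(e[1],e[0])))
for i,j in((0,2),(1,3)): e=w[i]-w[j];print(90+np.degrees(np.arctan2(e[1],e[0])))
"
```

```text
t16.50 p [544.8  82.7  95.2] Y 165.45 zt [ 1.e-04 -1.e-04 -1.e+00] q6 -0.69 F [ 2.1 -1.1  0.8] T [-0.52 -0.76 -0.05] op 0.0146 g 63.0
((543.8314819335938, 82.0184326171875), (195.22659301757812, 167.527099609375), 84.39437866210938)
84.32833076944787
84.26074624193294
84.53424667077653
84.41938780636175
84.36624993156757
```

>>> {"fn": "send_rows", "kwargs": {"rows": [{"hand": 1, "tx": 0, "ty": 0.1, "tz": 0, "rx": 0, "ry": 0, "rz": -3}, {"hand": 1, "tx": 0, "ty": 0.1, "tz": 0, "rx": 0, "ry": 0, "rz": -3}, {"hand": 1, "tx": 0, "ty": 0.1, "tz": 0, "rx": 0, "ry": 0, "rz": -3}, {"hand": 1, "tx": 0, "ty": 0, "tz": 0, "rx": 0, "ry": 0, "rz": 0}, {"hand": 1, "tx": 0, "ty": 0, "tz": 0, "rx": 0, "ry": 0, "rz": 0}, {"hand": 1, "tx": 0, "ty": 0, "tz": 0, "rx": 0, "ry": 0, "rz": 0}, {"hand": 1, "tx": 0, "ty": 0, "tz": 0, "rx": 0, "ry": 0, "rz": 0}, {"hand": 1, "tx": 0, "ty": 0, "tz": 0, "rx": 0, "ry": 0, "rz": 0}]}}

```text
time_s: 17.17
tool_pos: [0.5446, 0.0828, 0.0953]
eef_rot: [-0.673, 0.739, -0.0, 0.0]
ft_force: [4.1, -0.8, 0.5]
opening: 0.0146
grasp_force: 62.9
```

```bash
python3 -c "
from h import *
st()"
```

```text
t17.17 p [544.6  82.8  95.3] Y 174.67 zt [ 2.e-04 -1.e-04 -1.e+00] q6 -0.53 F [ 4.1 -0.8  0.5] T [-0.6  -0.98 -0.07] op 0.0146 g 62.9
```

>>> {"fn": "send_rows", "kwargs": {"rows": [{"hand": 1, "tx": 0, "ty": 0, "tz": 0, "rx": 0, "ry": 0, "rz": -2}, {"hand": 1, "tx": 0, "ty": 0, "tz": 0, "rx": 0, "ry": 0, "rz": 0}, {"hand": 1, "tx": 0, "ty": 0, "tz": 0, "rx": 0, "ry": 0, "rz": 0}, {"hand": 1, "tx": 0, "ty": 0, "tz": 0, "rx": 0, "ry": 0, "rz": 0}, {"hand": 1, "tx": 0, "ty": 0, "tz": 0, "rx": 0, "ry": 0, "rz": 0}, {"hand": 1, "tx": 0, "ty": 0, "tz": 0, "rx": 0, "ry": 0, "rz": 0}, {"hand": 1, "tx": 0, "ty": 0, "tz": 0, "rx": 0, "ry": 0, "rz": 0}, {"hand": 1, "tx": 0, "ty": 0, "tz": 0, "rx": 0, "ry": 0, "rz": 0}]}}

```text
time_s: 17.83
tool_pos: [0.5445, 0.0828, 0.0953]
eef_rot: [-0.687, 0.727, -0.0, -0.0]
ft_force: [3.5, -2.5, 0.6]
opening: 0.0146
grasp_force: 63.0
```

```bash
python3 -c "
from h import *
st()"
```

```text
t17.83 p [544.5  82.8  95.3] Y 176.73 zt [ 0. -0. -1.] q6 -0.49 F [ 3.5 -2.5  0.6] T [-0.69 -0.93 -0.05] op 0.0146 g 63.0
```

>>> {"fn": "send_rows", "kwargs": {"rows": [{"hand": 1, "tx": 0, "ty": 0, "tz": 0, "rx": 0, "ry": 0, "rz": -2}, {"hand": 1, "tx": 0, "ty": 0, "tz": 0, "rx": 0, "ry": 0, "rz": 0}, {"hand": 1, "tx": 0, "ty": 0, "tz": 0, "rx": 0, "ry": 0, "rz": 0}, {"hand": 1, "tx": 0, "ty": 0, "tz": 0, "rx": 0, "ry": 0, "rz": 0}, {"hand": 1, "tx": 0, "ty": 0, "tz": 0, "rx": 0, "ry": 0, "rz": 0}, {"hand": 1, "tx": 0, "ty": 0, "tz": 0, "rx": 0, "ry": 0, "rz": 0}, {"hand": 1, "tx": 0, "ty": 0, "tz": 0, "rx": 0, "ry": 0, "rz": 0}, {"hand": 1, "tx": 0, "ty": 0, "tz": 0, "rx": 0, "ry": 0, "rz": 0}]}}

```text
time_s: 18.5
tool_pos: [0.5444, 0.0828, 0.0953]
eef_rot: [-0.699, 0.715, 0.0, -0.0]
ft_force: [1.8, -2.8, 0.3]
opening: 0.0147
grasp_force: 63.0
```

```bash
python3 -c "
from h import *
st()"
```

```text
t18.50 p [544.4  82.8  95.3] Y 178.74 zt [-1.e-04 -1.e-04 -1.e+00] q6 -0.46 F [ 1.8 -2.8  0.3] T [-0.78 -0.7   0.02] op 0.0147 g 63.0
```

>>> {"fn": "send_rows", "kwargs": {"rows": [{"hand": 1, "tx": 0, "ty": 0, "tz": 0, "rx": 0, "ry": 0, "rz": -2}, {"hand": 1, "tx": 0, "ty": 0, "tz": 0, "rx": 0, "ry": 0, "rz": 0}, {"hand": 1, "tx": 0, "ty": 0, "tz": 0, "rx": 0, "ry": 0, "rz": 0}, {"hand": 1, "tx": 0, "ty": 0, "tz": 0, "rx": 0, "ry": 0, "rz": 0}, {"hand": 1, "tx": 0, "ty": 0, "tz": 0, "rx": 0, "ry": 0, "rz": 0}, {"hand": 1, "tx": 0, "ty": 0, "tz": 0, "rx": 0, "ry": 0, "rz": 0}, {"hand": 1, "tx": 0, "ty": 0, "tz": 0, "rx": 0, "ry": 0, "rz": 0}, {"hand": 1, "tx": 0, "ty": 0, "tz": 0, "rx": 0, "ry": 0, "rz": 0}]}}

```text
time_s: 19.17
tool_pos: [0.5443, 0.0828, 0.0953]
eef_rot: [0.712, -0.703, -0.0, 0.0]
ft_force: [1.1, -2.2, 0.2]
opening: 0.0146
grasp_force: 63.0
```

```bash
python3 -c "
from h import *
st()"
```

```text
t19.17 p [544.3  82.8  95.3] Y -179.26 zt [-3.e-04 -1.e-04 -1.e+00] q6 -0.42 F [ 1.1 -2.2  0.2] T [-0.8  -0.47 -0.  ] op 0.0146 g 63.0
```

>>> {"fn": "send_rows", "kwargs": {"rows": [{"hand": 1, "tx": 0, "ty": 0, "tz": 0, "rx": 0, "ry": 0, "rz": -2}, {"hand": 1, "tx": 0, "ty": 0, "tz": 0, "rx": 0, "ry": 0, "rz": 0}, {"hand": 1, "tx": 0, "ty": 0, "tz": 0, "rx": 0, "ry": 0, "rz": 0}, {"hand": 1, "tx": 0, "ty": 0, "tz": 0, "rx": 0, "ry": 0, "rz": 0}, {"hand": 1, "tx": 0, "ty": 0, "tz": 0, "rx": 0, "ry": 0, "rz": 0}, {"hand": 1, "tx": 0, "ty": 0, "tz": 0, "rx": 0, "ry": 0, "rz": 0}, {"hand": 1, "tx": 0, "ty": 0, "tz": 0, "rx": 0, "ry": 0, "rz": 0}, {"hand": 1, "tx": 0, "ty": 0, "tz": 0, "rx": 0, "ry": 0, "rz": 0}]}}

```text
time_s: 19.83
tool_pos: [0.5443, 0.0828, 0.0952]
eef_rot: [0.724, -0.69, -0.0, 0.0]
ft_force: [-0.1, -2.5, 1.8]
opening: 0.0147
grasp_force: 63.1
```

```bash
python3 -c "
from h import *
s=st();print(s['effort'][5])"
```

```text
t19.83 p [544.3  82.8  95.2] Y -177.27 zt [-3.e-04 -1.e-04 -1.e+00] q6 -0.39 F [-0.1 -2.5  1.8] T [-0.89 -0.09  0.02] op 0.0147 g 63.1
0.011390013678465039
```

>>> {"fn": "send_rows", "kwargs": {"rows": [{"hand": 1, "tx": 0, "ty": 0, "tz": 0, "rx": 0, "ry": 0, "rz": -2}, {"hand": 1, "tx": 0, "ty": 0, "tz": 0, "rx": 0, "ry": 0, "rz": 0}, {"hand": 1, "tx": 0, "ty": 0, "tz": 0, "rx": 0, "ry": 0, "rz": 0}, {"hand": 1, "tx": 0, "ty": 0, "tz": 0, "rx": 0, "ry": 0, "rz": 0}, {"hand": 1, "tx": 0, "ty": 0, "tz": 0, "rx": 0, "ry": 0, "rz": 0}, {"hand": 1, "tx": 0, "ty": 0, "tz": 0, "rx": 0, "ry": 0, "rz": 0}, {"hand": 1, "tx": 0, "ty": 0, "tz": 0, "rx": 0, "ry": 0, "rz": 0}, {"hand": 1, "tx": 0, "ty": 0, "tz": 0, "rx": 0, "ry": 0, "rz": 0}]}}

```text
time_s: 20.5
tool_pos: [0.5443, 0.0828, 0.0953]
eef_rot: [0.736, -0.677, -0.0, 0.0]
ft_force: [0.1, -2.5, 1.7]
opening: 0.0148
grasp_force: 63.2
```

```bash
python3 -c "
from h import *
s=st();print(s['effort'][5])"
```

```text
t20.50 p [544.3  82.8  95.3] Y -175.27 zt [-2.e-04 -0.e+00 -1.e+00] q6 -0.35 F [ 0.1 -2.5  1.7] T [-0.84  0.28 -0.07] op 0.0148 g 63.2
0.04556602332741022
```

```bash
python3 -c "
from h import *
a,d=r.get_image('scene'); b,_=r.get_image('top')
A=cv2.resize(a[165:215,275:325,::-1],(400,400),interpolation=cv2.INTER_CUBIC); B=cv2.resize(b[190:270,190:270,::-1],(400,400),interpolation=cv2.INTER_CUBIC)
cv2.imwrite('pics/c5.png',np.hstack([A,B]))"
```

```text
(no output)
```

View pics/c5.png

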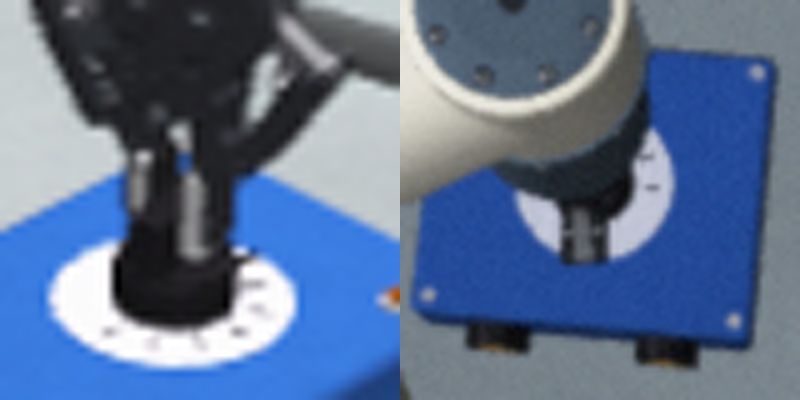

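The scene crop shows the knob home on the dial, but the hand hides the bar and the pointer. I'll let go, back off and measure the pointer.

>>> {"fn": "send_rows", "kwargs": {"rows": [{"hand": 0, "tx": 0, "ty": 0, "tz": 0, "rx": 0, "ry": 0, "rz": 0}, {"hand": 0, "tx": 0, "ty": 0, "tz": 0, "rx": 0, "ry": 0, "rz": 0}, {"hand": 0, "tx": 0, "ty": 0, "tz": 0, "rx": 0, "ry": 0, "rz": 0}, {"hand": 0, "tx": 0, "ty": 0, "tz": 0, "rx": 0, "ry": 0, "rz": 0}, {"hand": 0, "tx": 0, "ty": 0, "tz": -20, "rx": 0, "ry": 0, "rz": 0}, {"hand": 0, "tx": 0, "ty": 0, "tz": -40, "rx": 0, "ry": 0, "rz": 0}, {"hand": 0, "tx": 0, "ty": 0, "tz": -40, "rx": 0, "ry": 0, "rz": 0}, {"hand": 0, "tx": 0, "ty": 0, "tz": 0, "rx": 0, "ry": 0, "rz": 0}]}}

```text
time_s: 21.27
tool_pos: [0.5487, 0.0833, 0.2042]
eef_rot: [0.736, -0.677, 0.005, -0.006]
ft_force: [1.4, -0.8, 1.9]
opening: 0.0425
grasp_force: 0.0
```

>>> {"fn": "send_rows", "kwargs": {"rows": [{"hand": 0, "tx": 40, "ty": 0, "tz": 0, "rx": 0, "ry": 0, "rz": 0}, {"hand": 0, "tx": 40, "ty": 0, "tz": 0, "rx": 0, "ry": 0, "rz": 0}, {"hand": 0, "tx": 40, "ty": 0, "tz": 0, "rx": 0, "ry": 0, "rz": 0}, {"hand": 0, "tx": 40, "ty": 0, "tz": 0, "rx": 0, "ry": 0, "rz": 0}, {"hand": 0, "tx": 40, "ty": 0, "tz": 0, "rx": 0, "ry": 0, "rz": 0}, {"hand": 0, "tx": 0, "ty": 0, "tz": 0, "rx": 0, "ry": 0, "rz": 0}, {"hand": 0, "tx": 0, "ty": 0, "tz": 0, "rx": 0, "ry": 0, "rz": 0}, {"hand": 0, "tx": 0, "ty": 0, "tz": 0, "rx": 0, "ry": 0, "rz": 0}]}}

```text
time_s: 21.93
tool_pos: [0.561, -0.1164, 0.1951]
eef_rot: [0.736, -0.678, -0.0, -0.0]
ft_force: [0.9, 0.4, -0.5]
opening: 0.0427
grasp_force: 0.0
```

```bash
cat > look.py <<'E'
from h import *
import sys
st()
D=[]
for i in range(4):
    b,d=r.get_image('top'); D.append(d)
d=np.median(D,0); P=cloud('top',d); z=P[...,2]
m=np.zeros(z.shape,bool); m[205:248,205:252]=1
for nm,lo,hi in(("bar",.106,.125),("skirt",.085,.101)):
    k=m&(z>lo)&(z<hi); q=P[k]; w,V=np.linalg.eigh(np.cov(q[:,:2].T)); e=V[:,1]; print(nm,len(q),q.mean(0).round(4),"z med %.4f"%np.median(q[:,2]),"ang %.1f"%(np.degrees(np.arctan2(e[1],e[0]))%180),cv2.minAreaRect((q[:,:2]*1000).astype(np.float32)))
a,_=r.get_image('scene')
A=cv2.resize(a[170:220,275:325,::-1],(400,400),interpolation=cv2.INTER_CUBIC); B=cv2.resize(b[200:250,204:254,::-1],(400,400),interpolation=cv2.INTER_CUBIC)
cv2.imwrite(sys.argv[1],np.hstack([A,B]))
E
python3 look.py pics/c6.png
```

```text
t21.93 p [ 561.  -116.4  195.1] Y -175.30 zt [-1.e-04  4.e-04 -1.e+00] q6 0.01 F [ 0.9  0.4 -0.5] T [ 0.06 -0.09 -0.  ] op 0.0427 g 0.0
bar 0 [nan nan nan] z med nan ang nan ((0.0, 0.0), (0.0, 0.0), 0.0)
skirt 0 [nan nan nan] z med nan ang nan ((0.0, 0.0), (0.0, 0.0), 0.0)
  avg = a.mean(axis, **keepdims_kw)
  ret = um.true_divide(
look.py:10: RuntimeWarning: Degrees of freedom <= 0 for slice
  k=m&(z>lo)&(z<hi); q=P[k]; w,V=np.linalg.eigh(np.cov(q[:,:2].T)); e=V[:,1]; print(nm,len(q),q.mean(0).round(4),"z med %.4f"%np.median(q[:,2]),"ang %.1f"%(np.degrees(np.arctan2(e[1],e[0]))%180),cv2.minAreaRect((q[:,:2]*1000).astype(np.float32)))
  c *= np.true_divide(1, fact)
  c *= np.true_divide(1, fact)
look.py:10: RuntimeWarning: Mean of empty slice.
  k=m&(z>lo)&(z<hi); q=P[k]; w,V=np.linalg.eigh(np.cov(q[:,:2].T)); e=V[:,1]; print(nm,len(q),q.mean(0).round(4),"z med %.4f"%np.median(q[:,2]),"ang %.1f"%(np.degrees(np.arctan2(e[1],e[0]))%180),cv2.minAreaRect((q[:,:2]*1000).astype(np.float32)))
  return _methods._mean(a, axis=axis, dtype=dtype,
  ret = ret.dtype.type(ret / rcount)
```

View pics/c6.png

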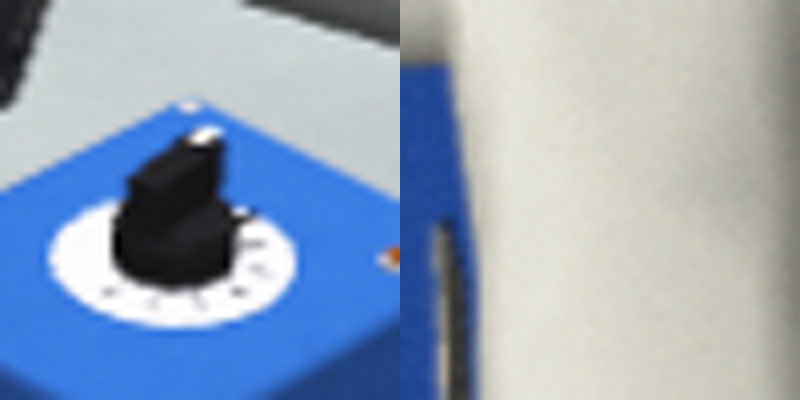

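The knob sits home with its pointer near the long mark, but the arm blocks the top view. I'll move farther away.

>>> {"fn": "send_rows", "kwargs": {"rows": [{"hand": 0, "tx": 40, "ty": 0, "tz": 0, "rx": 0, "ry": 0, "rz": 0}, {"hand": 0, "tx": 40, "ty": 0, "tz": 0, "rx": 0, "ry": 0, "rz": 0}, {"hand": 0, "tx": 40, "ty": 0, "tz": 0, "rx": 0, "ry": 0, "rz": 0}, {"hand": 0, "tx": 40, "ty": 0, "tz": 0, "rx": 0, "ry": 0, "rz": 0}, {"hand": 0, "tx": 0, "ty": 0, "tz": 0, "rx": 0, "ry": 0, "rz": 0}, {"hand": 0, "tx": 0, "ty": 0, "tz": 0, "rx": 0, "ry": 0, "rz": 0}, {"hand": 0, "tx": 0, "ty": 0, "tz": 0, "rx": 0, "ry": 0, "rz": 0}, {"hand": 0, "tx": 0, "ty": 0, "tz": 0, "rx": 0, "ry": 0, "rz": 0}]}}

```text
time_s: 22.85
tool_pos: [0.5745, -0.2747, 0.1955]
eef_rot: [0.736, -0.677, 0.0, -0.0]
ft_force: [-0.4, 0.5, -0.8]
opening: 0.0426
grasp_force: 0.0
```

```bash
python3 look.py pics/c7.png
```

```text
t22.85 p [ 574.5 -274.7  195.5] Y -175.17 zt [ 3.e-04  1.e-04 -1.e+00] q6 0.29 F [-0.4  0.5 -0.8] T [0.02 0.04 0.05] op 0.0426 g 0.0
bar 100 [0.5432 0.0812 0.1164] z med 0.1169 ang 91.8 ((543.0408935546875, 82.2364273071289), (46.383235931396484, 16.45551872253418), 89.34342193603516)
skirt 127 [0.54   0.0794 0.0924] z med 0.0924 ang 179.7 ((543.9918823242188, 79.12723541259766), (44.77149200439453, 48.20194625854492), 74.62420654296875)
```

The knob is home (bar top at 0.117), but the bar is at 91°. That is about 6° past the mark (84.4°), from the play at the stop. I'll regrasp it and ease it back to about 85°.

>>> {"fn": "send_rows", "kwargs": {"rows": [{"hand": 0, "tx": 0, "ty": 0, "tz": 0, "rx": 0, "ry": 0, "rz": 4.3}, {"hand": 0, "tx": -40, "ty": 0, "tz": 0, "rx": 0, "ry": 0, "rz": 0}, {"hand": 0, "tx": -40, "ty": 0, "tz": 0, "rx": 0, "ry": 0, "rz": 0}, {"hand": 0, "tx": -40, "ty": 0, "tz": 0, "rx": 0, "ry": 0, "rz": 0}, {"hand": 0, "tx": -40, "ty": 0, "tz": 0, "rx": 0, "ry": 0, "rz": 0}, {"hand": 0, "tx": -40, "ty": 0, "tz": 0, "rx": 0, "ry": 0, "rz": 0}, {"hand": 0, "tx": -40, "ty": 0, "tz": 0, "rx": 0, "ry": 0, "rz": 0}, {"hand": 0, "tx": -40, "ty": 0, "tz": 0, "rx": 0, "ry": 0, "rz": 0}], "force": 25}}

```text
time_s: 23.77
tool_pos: [0.5716, 0.0063, 0.1958]
eef_rot: [0.71, -0.704, 0.0, -0.0]
ft_force: [1.1, 0.1, -0.6]
opening: 0.0426
grasp_force: 0.0
```

>>> {"fn": "send_rows", "kwargs": {"rows": [{"hand": 0, "tx": -40, "ty": 0, "tz": 0, "rx": 0, "ry": 0, "rz": 0}, {"hand": 0, "tx": -35, "ty": 0, "tz": 0, "rx": 0, "ry": 0, "rz": 0}, {"hand": 0, "tx": 0, "ty": 0, "tz": 0, "rx": 0, "ry": 0, "rz": 0}, {"hand": 0, "tx": 0, "ty": 0, "tz": 0, "rx": 0, "ry": 0, "rz": 0}, {"hand": 0, "tx": 0, "ty": 0, "tz": 0, "rx": 0, "ry": 0, "rz": 0}, {"hand": 0, "tx": 0, "ty": 0, "tz": 0, "rx": 0, "ry": 0, "rz": 0}, {"hand": 0, "tx": 0, "ty": 0, "tz": 0, "rx": 0, "ry": 0, "rz": 0}, {"hand": 0, "tx": 0, "ty": 0, "tz": 0, "rx": 0, "ry": 0, "rz": 0}]}}

```text
time_s: 24.43
tool_pos: [0.5715, 0.0781, 0.1954]
eef_rot: [0.709, -0.705, 0.0, -0.0]
ft_force: [-0.0, 0.0, -0.0]
opening: 0.043
grasp_force: 0.0
```

```bash
python3 -c "
from h import *
st([.544,.082,.097])"
```

```text
t24.43 p [571.5  78.1 195.4] Y -179.64 zt [ 1.e-04 -0.e+00 -1.e+00] q6 -0.40 F [-0.  0. -0.] T [ 0.02  0.03 -0.01] op 0.0430 g 0.0
  tool shift to goal mm [-4.1 27.5 98.4]
```

>>> {"fn": "send_rows", "kwargs": {"rows": [{"hand": 0, "tx": -4, "ty": 27.5, "tz": 0, "rx": 0, "ry": 0, "rz": 0}, {"hand": 0, "tx": 0, "ty": 0, "tz": 20, "rx": 0, "ry": 0, "rz": 0}, {"hand": 0, "tx": 0, "ty": 0, "tz": 30, "rx": 0, "ry": 0, "rz": 0}, {"hand": 0, "tx": 0, "ty": 0, "tz": 25, "rx": 0, "ry": 0, "rz": 0}, {"hand": 0, "tx": 0, "ty": 0, "tz": 15, "rx": 0, "ry": 0, "rz": 0}, {"hand": 0, "tx": 0, "ty": 0, "tz": 8, "rx": 0, "ry": 0, "rz": 0}, {"hand": 0, "tx": 0, "ty": 0, "tz": 0, "rx": 0, "ry": 0, "rz": 0}, {"hand": 0, "tx": 0, "ty": 0, "tz": 0, "rx": 0, "ry": 0, "rz": 0}]}}

```text
time_s: 25.1
tool_pos: [0.5445, 0.0825, 0.0979]
eef_rot: [0.71, -0.704, 0.0, -0.0]
ft_force: [0.1, 0.1, 1.1]
opening: 0.0426
grasp_force: 0.0
```

>>> {"fn": "send_rows", "kwargs": {"rows": [{"hand": 1, "tx": 0, "ty": 0, "tz": 0, "rx": 0, "ry": 0, "rz": 0}, {"hand": 1, "tx": 0, "ty": 0, "tz": 0, "rx": 0, "ry": 0, "rz": 0}, {"hand": 1, "tx": 0, "ty": 0, "tz": 0, "rx": 0, "ry": 0, "rz": 0}, {"hand": 1, "tx": 0, "ty": 0, "tz": 0, "rx": 0, "ry": 0, "rz": 0}, {"hand": 1, "tx": 0, "ty": 0, "tz": 0, "rx": 0, "ry": 0, "rz": 0}, {"hand": 1, "tx": 0, "ty": 0, "tz": 0, "rx": 0, "ry": 0, "rz": 0}, {"hand": 1, "tx": 0, "ty": 0, "tz": 0, "rx": 0, "ry": 0, "rz": 0}, {"hand": 1, "tx": 0, "ty": 0, "tz": 0, "rx": 0, "ry": 0, "rz": 0}]}}

```text
time_s: 25.77
tool_pos: [0.5449, 0.083, 0.0987]
eef_rot: [0.71, -0.704, 0.001, -0.001]
ft_force: [-0.8, -0.0, 5.9]
opening: 0.015
grasp_force: 27.9
```

```bash
python3 -c "
from h import *
st()"
```

```text
t25.77 p [544.9  83.   98.7] Y -179.53 zt [ 2.7e-03  4.0e-04 -1.0e+00] q6 -0.43 F [-0.8 -0.   5.9] T [-0.02  0.22 -0.02] op 0.0150 g 27.9
```

>>> {"fn": "send_rows", "kwargs": {"rows": [{"hand": 1, "tx": 0, "ty": 0, "tz": -0.5, "rx": 0, "ry": 0, "rz": 0}, {"hand": 1, "tx": 0, "ty": -0.1, "tz": 0, "rx": 0, "ry": 0, "rz": 3}, {"hand": 1, "tx": 0, "ty": -0.1, "tz": 0, "rx": 0, "ry": 0, "rz": 2.5}, {"hand": 1, "tx": 0, "ty": 0, "tz": 0, "rx": 0, "ry": 0, "rz": 0}, {"hand": 1, "tx": 0, "ty": 0, "tz": 0, "rx": 0, "ry": 0, "rz": 0}, {"hand": 1, "tx": 0, "ty": 0, "tz": 0, "rx": 0, "ry": 0, "rz": 0}, {"hand": 1, "tx": 0, "ty": 0, "tz": 0, "rx": 0, "ry": 0, "rz": 0}, {"hand": 1, "tx": 0, "ty": 0, "tz": 0, "rx": 0, "ry": 0, "rz": 0}]}}

```text
time_s: 26.43
tool_pos: [0.5448, 0.083, 0.0987]
eef_rot: [-0.675, 0.737, -0.0, 0.001]
ft_force: [0.1, -0.0, 5.7]
opening: 0.0155
grasp_force: 27.8
```

```bash
python3 -c "
from h import *
st()"
```

```text
t26.43 p [544.8  83.   98.7] Y 174.97 zt [ 1.8e-03  4.0e-04 -1.0e+00] q6 -0.52 F [ 0.1 -0.   5.7] T [ 0.03  0.11 -0.07] op 0.0155 g 27.8
```

>>> {"fn": "send_rows", "kwargs": {"rows": [{"hand": 0, "tx": 0, "ty": 0, "tz": 0, "rx": 0, "ry": 0, "rz": 0}, {"hand": 0, "tx": 0, "ty": 0, "tz": 0, "rx": 0, "ry": 0, "rz": 0}, {"hand": 0, "tx": 0, "ty": 0, "tz": 0, "rx": 0, "ry": 0, "rz": 0}, {"hand": 0, "tx": 0, "ty": 0, "tz": 0, "rx": 0, "ry": 0, "rz": 0}, {"hand": 0, "tx": 0, "ty": 0, "tz": -20, "rx": 0, "ry": 0, "rz": 0}, {"hand": 0, "tx": 0, "ty": 0, "tz": -40, "rx": 0, "ry": 0, "rz": 0}, {"hand": 0, "tx": 0, "ty": 0, "tz": -40, "rx": 0, "ry": 0, "rz": 0}, {"hand": 0, "tx": 0, "ty": 0, "tz": 0, "rx": 0, "ry": 0, "rz": 0}]}}

```text
time_s: 27.1
tool_pos: [0.5482, 0.0831, 0.2064]
eef_rot: [-0.676, 0.737, -0.004, 0.006]
ft_force: [0.6, 0.6, 1.8]
opening: 0.0426
grasp_force: 0.0
```

>>> {"fn": "send_rows", "kwargs": {"rows": [{"hand": 0, "tx": 40, "ty": 0, "tz": 0, "rx": 0, "ry": 0, "rz": 0}, {"hand": 0, "tx": 40, "ty": 0, "tz": 0, "rx": 0, "ry": 0, "rz": 0}, {"hand": 0, "tx": 40, "ty": 0, "tz": 0, "rx": 0, "ry": 0, "rz": 0}, {"hand": 0, "tx": 40, "ty": 0, "tz": 0, "rx": 0, "ry": 0, "rz": 0}, {"hand": 0, "tx": 40, "ty": 0, "tz": 0, "rx": 0, "ry": 0, "rz": 0}, {"hand": 0, "tx": 40, "ty": 0, "tz": 0, "rx": 0, "ry": 0, "rz": 0}, {"hand": 0, "tx": 40, "ty": 0, "tz": 0, "rx": 0, "ry": 0, "rz": 0}, {"hand": 0, "tx": 40, "ty": 0, "tz": 0, "rx": 0, "ry": 0, "rz": 0}]}}

```text
time_s: 27.77
tool_pos: [0.5153, -0.2377, 0.1977]
eef_rot: [-0.675, 0.737, 0.0, 0.0]
ft_force: [0.7, 0.2, -0.2]
opening: 0.0429
grasp_force: 0.0
```

>>> {"fn": "send_rows", "kwargs": {"rows": [{"hand": 0, "tx": 40, "ty": 0, "tz": 0, "rx": 0, "ry": 0, "rz": 0}, {"hand": 0, "tx": 0, "ty": 0, "tz": 0, "rx": 0, "ry": 0, "rz": 0}, {"hand": 0, "tx": 0, "ty": 0, "tz": 0, "rx": 0, "ry": 0, "rz": 0}, {"hand": 0, "tx": 0, "ty": 0, "tz": 0, "rx": 0, "ry": 0, "rz": 0}, {"hand": 0, "tx": 0, "ty": 0, "tz": 0, "rx": 0, "ry": 0, "rz": 0}, {"hand": 0, "tx": 0, "ty": 0, "tz": 0, "rx": 0, "ry": 0, "rz": 0}, {"hand": 0, "tx": 0, "ty": 0, "tz": 0, "rx": 0, "ry": 0, "rz": 0}, {"hand": 0, "tx": 0, "ty": 0, "tz": 0, "rx": 0, "ry": 0, "rz": 0}]}}

```text
time_s: 28.43
tool_pos: [0.5127, -0.2749, 0.198]
eef_rot: [-0.676, 0.737, -0.0, 0.0]
ft_force: [0.5, 0.2, 0.3]
opening: 0.0427
grasp_force: 0.0
```

```bash
python3 look.py pics/c8.png
```

```text
t28.43 p [ 512.7 -274.9  198. ] Y 175.03 zt [ 3.e-04 -1.e-04 -1.e+00] q6 0.14 F [0.5 0.2 0.3] T [ 0.01  0.02 -0.02] op 0.0427 g 0.0
bar 101 [0.5431 0.0802 0.1163] z med 0.1168 ang 84.9 ((543.1932373046875, 80.87435150146484), (48.109127044677734, 16.289569854736328), 87.65306091308594)
skirt 128 [0.5397 0.0807 0.0921] z med 0.0922 ang 175.9 ((544.1101684570312, 80.48004150390625), (46.29765701293945, 47.50199890136719), 85.65130615234375)
```

View pics/c8.png

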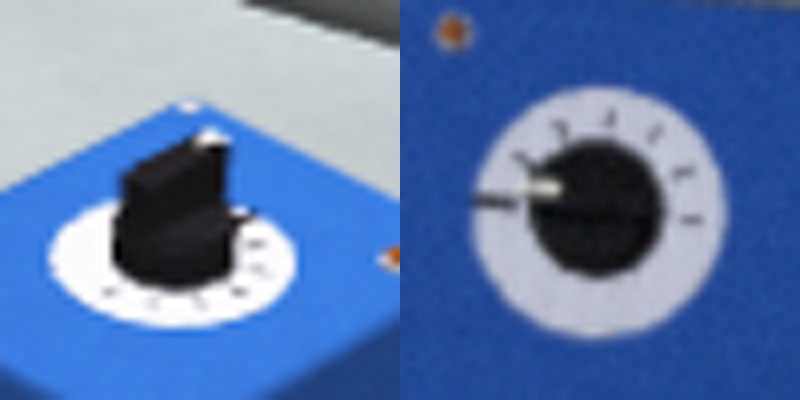

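The knob is home (top at z 0.117). The pointer strip at (545,188) in the top crop lines up with the long mark at (493,200). The bar is at 84.9° and the mark at 84.4°, and the robot is clear.

```bash
python3 -c "
from workcell import r
print(r.finish_job())"
```

```text
the job is handed in; nothing more can be done
None
```

The black knob is on the spindle and seated fully home against the panel, turned to the minimum with its pointer within about 1° of the long mark; I let go, moved the arm clear and handed the job in at about 28.5 s.

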